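Hold a flywheel on its timing mark with a spring lever

ROBOT

A 7-joint arm with a two-finger parallel gripper is mounted at the origin on the work surface. World frame = base frame: x ahead of the robot, y to its left, z up, the work surface at z = 0. Lengths are in m, angles in rad, forces in N, time in s.
With the tool pointing down it reaches from about 0.425 to 0.925 m from the base axis. Payload 6.8 kg.
Tool frame: the origin (TCP) lies at the very end of the fingers, on their centre line; the grasp point (between the pads) lies 19 mm behind it (grip_point_offset is the distance from the TCP to the grasp point, in m); z points along the fingers, y is the line along which they close (so a half turn about z gives the same grasp; the last joint's range is limited). The gripper opens to 85 mm and grips with 20 to 120 N. Pads are 22 mm wide; open, the fingers measure 114 mm over their backs; the gripper's body (76 mm by 85 mm) begins 54 mm behind the grasp point. The pads swing forward as they close: fully open they stand 13 mm farther back than shut.
Start: joints at [-0.108, 0.477, 0.022, 1.555, -0.011, 1.109, -0.083], TCP at [0.675, 0, 0.231] pointing down, gripper open.
Joint ranges: [-2.96, 2.96], [-0.34, 2.1], [-1.41, 1.46], [0.24, 2.44], [-1.37, 4.51], [0.17, 1.92], [-2.96, 2.96]. Speed limits (rad/s): [2.39, 2.39, 3.14, 3.14, 3.14, 3.14, 3.14].

INTERFACE

Orientations are given as a unit quaternion [w, x, y, z].
In Python, from station import * gives the robot as it stands.
- The arm moves only by the tool carry_out, never from a script. Its argument "rows" is text: rows parted by semicolons, each of 4 numbers parted by spaces: the shift along the world's x, y, z in mm, then the turn about the world's z in degrees. In form: dx dy dz yaw; .... A call has 1 to 10 rows; each row shifts and turns the commanded pose from where the row before left it; what a row does not reach is not made up. A row lasts 1/8 s, in which the tool goes at most 62.5 mm and 10.7 degrees, less where a joint would pass 70% of its speed; a pose out of reach is approached as far as the arm can. A call is refused whole if a number of a shift passes 62.5 or a number of a turn 10.7, either way. A call with a gripper value outside its range is refused whole. "claw" is the finger opening in mm, from 0 to 85.4, set as the call begins (left out, the last holds). The fingers move at their own pace and stop on an object; "force" is the grip in N (left out, the last holds). Time passes only in rows, so rows that do not move let the fingers close. It gives the time, the measured TCP pose, the force, the opening and the grip force at its end, in the units of the state.
- get_obs(): the state, without advancing time (a new reading comes with each control period).
- read_camera(name): name is "scene" or "side" or "wrist"; returns a dict with "img" (480x640x3 uint8, blue, green, red), "fov_y" (degrees; the focal length in pixels is half the picture's height over the tangent of half this angle, whatever the lens; pixels are square), "cx", "cy" (the principal point, pixels), "world_to_cam" (4x4, takes a point from world to camera coordinates). Camera axes: x right, y up, looking along -z (the intrinsics and any distortion apply to the point x, -y, -z); pixel columns grow to the right and rows downward; lengths in m; the calibration is good to about 2 mm. A picture is of the moment at which its call begins. There is no depth.
- hand_in(): hands the job in; it is judged then, once.
Trained networks look in the newest picture that a camera, given by its name, has taken for a name from the list of things; names that differ only in an ending like _2 or _b are one class to them, and where a whole thing is asked for, a point or a joint stands for the part that bears it (a point fixed in the world has none). Each returns a list of dicts, best first, with "confidence" (0 to 1); they miss things now and then, are a little off and sometimes report something else, mostly with a low value. They report only what shows in the picture. A call takes as long as a camera call.
- recognise(camera, thing): "centre" ([column, row] in pixels, amid what is visible of it).
- outline_of(camera, thing): "pixels" (480x640 bool, what is visible of it) and "centre" ([column, row] in pixels, amid what is visible of it).
- place_of(camera, thing): "centre" ([column, row] in pixels: a listed point, or the origin of a listed thing).
The state is a dict: "t": time; "q": joint angles; "joint_vel": joint speeds; "joint_torque": joint torques, N m; "eef_pos": TCP position; "tool_rot": TCP orientation; "contact_force": force on the tool from outside, world axes, zero at the start; "torque": the same for the moment, N m; "gripper_width": opening from 0.0 (shut) to 1.0 (fully open); "grasp_force": force on a finger pad.
Only numpy, scipy, OpenCV 4.12 (cv2) and the standard library are available. Lean on these libraries where they do the work, as an engineer would, in place of code of your own. Each camera call takes 0.05 s, during which the arm holds its last target. There are 200 camera calls.

TASK

Take the red grip bar of the spring lever on the blue bench stand and, with the lever only, gently swing the top-heavy flywheel up off its stop until its yellow fin stands between the two prongs of the red set gate. Keep the fin inside the gate without a break for at least 6 seconds, never let the flywheel swing fast, and leave the gate, the flywheel itself and the things lying around untouched by the hand. Finish while still gripping the lever, with the fin at rest in the gate.

Things in the scene. Friction and masses are not known exactly. Their poses are not given: they have to be found in the camera images.
- stand: Blue steel stand, fixed to the cart: base 170 x 250 x 12 mm, two 50 mm wide uprights, level axle along its x axis 140 mm above the table. Origin: under the base's middle; x points away from the robot (yaw within 0.3 rad), z up. Lever (robot's side), flywheel (middle) and gate (far side) all turn about the axle; angles count from upright, positive when the top leans to the stand's +y.
- axle (a point): Point on the axle's axis, directly above the stand's origin, 140 mm up.
- lever: Aluminium lever arm, 22 mm wide, 8 mm thick, 0.35 kg, 50 mm from axle towards the robot, with a red grip bar at its top. Origin at axle, z along the arm. Turns -0.75 to +0.75 rad about the axle. Its hinge has 0.5 N m dry friction (3.5 N at the bar), so it stays where it is left. It moves the flywheel only through a soft torsion spring.
- lever_grip (a point): Point to grip on the red bar: round, 16 mm thick, 75 mm long, parallel to the axle, sticking out of the arm towards the robot. The point is 145 mm above the axle's axis (lever upright) and 88 mm from axle towards the robot. Grip from above, fingers closing along the stand's y; the bar can turn between the pads as the lever swings.
- flywheel: Dark steel disc, radius 120 mm, 22 mm thick, upright in the stand's y-z plane; origin at axle, z through its yellow fin. Nominal mass 6.5 kg, moment of inertia about the axle 0.0474 kg m2. Stops let it turn 0.6 rad either way from the lever's angle. At the start it lies on the + stop: lever at -0.05 to 0.2 rad, flywheel 0.6 rad further.
- heavy (a point): Centre of the steel weight (70 x 35 x 14 mm, 0.5 kg) bolted on the flywheel's far face below the fin, 90 mm from the axle. It makes the flywheel top-heavy: gravity tips it further over with nominally 0.46 N m x sin(lean). Mass, inertia and this torque vary together, factor 0.9 to 1.2.
- spring (a point): Torsion spring on the lever's hub, on the axle 60 mm from axle towards the robot. Nominal 0.30 N m per rad of difference between lever and flywheel angle, none at equal angles; friction 0.007 N m and damping 0.004 N m s between the two. It is weaker than gravity: the flywheel balances nowhere by itself and tips with a time constant of about 0.5 s unless the lever moves to catch it.
- fin (a point): Point near the tip of the yellow fin (8 mm wide, 36 mm long) that stands out from the flywheel's rim, 140 mm from the axle's axis. Shows the flywheel's angle.
- gate: Red set gate: a 14 mm wide arm on the axle beyond the flywheel, with two prongs at its top, 28 mm apart inside, just beyond the fin's path. Set by friction at -0.17 to +0.17 rad; must stay as it is. Origin at axle, z along its arm.
- gate_mid (a point): Where fin should be: midway between the prongs, 140 mm from the axle's axis, in the plane of the fin.
- screwdriver: Orange-handled screwdriver lying on the cart; bystander, origin under it.
- spanner: Steel spanner lying on the cart; bystander, origin under it.
- jar: Clear jar with a white lid, 84 mm across, 120 mm high; bystander, origin under it.
- spray: Blue spray can, 60 mm across, 170 mm high; bystander, origin under it.

How it is judged:
By the outcome, as a careful person would: the job done as asked, in the order asked, and still so for the second after the job is handed in, while the arm keeps its last pose, push and grip.
It also fails if it takes over 58 s, if anything falls off the work surface, if the arm or the gripper's body presses on something with over 40 N, if the wrist force passes 120 N, or if a joint passes its speed limit or range.

## Working session

There is one attempt and no reset: what is moved stays moved. The work goes in short steps, Python scripts to look and compute and a tool call to move; the robot and the scene stay as the last step left them, time stands still between calls to the robot, and variables do not carry over. Pictures are saved under pics/ and viewed, at most 10 in all, crops included, and the job is handed in when it is done.

Besides the shell and the picture viewer there is one more tool, called as a command line: name --argument value ..., lists and objects as JSON in quotes. carry_out: Moves the arm, as the interface text tells. Its arguments: {"type":"object","properties":{"rows":{"type":"string"},"claw":{"type":"number"},"force":{"type":"number"}},"required":["rows"]}

```bash
ls; mkdir -p pics; cat > h.py <<'E'
from station import *
import numpy as np, cv2
def cam(n,save=None):
    c=read_camera(n)
    if save: cv2.imwrite('pics/'+save,c['img'])
    return c
def ray(c,p):
    f=c['img'].shape[0]/2/np.tan(np.radians(c['fov_y'])/2)
    M=np.array(c['world_to_cam']); R=M[:3,:3]; t=M[:3,3]
    d=np.array([(p[0]-c['cx'])/f,-(p[1]-c['cy'])/f,-1.])
    d=R.T@d; return -R.T@t, d/np.linalg.norm(d)
def proj(c,X):
    f=c['img'].shape[0]/2/np.tan(np.radians(c['fov_y'])/2)
    M=np.array(c['world_to_cam']); v=M[:3,:3]@np.array(X)+M[:3,3]
    return np.array([c['cx']+f*v[0]/-v[2], c['cy']-f*v[1]/-v[2]])
def tri(rs):
    A=np.zeros((3,3));b=np.zeros(3)
    for o,d in rs:
        P=np.eye(3)-np.outer(d,d);A+=P;b+=P@o
    X=np.linalg.solve(A,b)
    return X,[np.linalg.norm((np.eye(3)-np.outer(d,d))@(X-o)) for o,d in rs]
E
python3 - <<'E'
from h import *
cs={n:cam(n,n+'0.png') for n in('scene','side','wrist')}
o=get_obs();print(o['t'],o['eef_pos'])
for n,c in cs.items(): print(n,c['fov_y'],c['cx'],c['cy'],{k:type(v).__name__ for k,v in c.items()},ray(c,(320,240)))
for th in ['lever_grip','fin','gate_mid','axle','heavy','spring','stand','lever','flywheel','gate']:
    r={}
    for n in cs:
        p=place_of(n,th)
        if p: r[n]=(np.round(p[0]['centre'],1),round(p[0]['confidence'],2))
    rs=[ray(cs[n],r[n][0]) for n in r]
    print(th,r); 
    if len(rs)>1:
        X,e=tri(rs);print('   ',X.round(4),np.round(e,4))
print(get_obs()['t'])
a=np.hstack([cv2.resize(cs[n]['img'],(400,300)) for n in('scene','side')])
cv2.imwrite('pics/m.png',a)
E
```

```text
pics
0.15 [ 6.74528922e-01 -2.90978606e-05  2.30529002e-01]
scene 42.12920171362236 315.9903721667046 230.3641362769521 {'img': 'ndarray', 'fov_y': 'float', 'cx': 'float', 'cy': 'float', 'world_to_cam': 'ndarray'} (array([ 1.50311255, -0.09302318,  1.08659581]), array([-0.72810375,  0.06275185, -0.68258856]))
side 47.42498017545828 318.3929786132961 245.19905606768484 {'img': 'ndarray', 'fov_y': 'float', 'cx': 'float', 'cy': 'float', 'world_to_cam': 'ndarray'} (array([0.01613597, 0.82466333, 0.94773121]), array([ 0.41124863, -0.66981197, -0.61824468]))
wrist 71.02044757943256 315.8397031610094 242.7858861061091 {'img': 'ndarray', 'fov_y': 'float', 'cx': 'float', 'cy': 'float', 'world_to_cam': 'ndarray'} (array([0.67463073, 0.06836626, 0.37228469]), array([ 0.00984432, -0.26322214, -0.96468502]))
lever_grip {'scene': (array([386.2, 188.6]), 0.56), 'side': (array([290.2, 239.7]), 0.95)}
    [0.5075 0.1329 0.2837] [0.0023 0.0023]
fin {'scene': (array([422.8, 242.1]), 0.71), 'side': (array([234.1, 252. ]), 0.8)}
    [0.6188 0.1851 0.2358] [0.004 0.004]
gate_mid {'scene': (array([374.2, 2
[... 362 characters left out ...]
6252 0.1472 0.2038] [0.0034 0.0034]
spring {'side': (array([289.2, 280.3]), 0.96)}
stand {'scene': (array([365.5, 310.5]), 0.55), 'side': (array([272.3, 311.9]), 0.67), 'wrist': (array([240.5, 128. ]), 0.76)}
    [0.5941 0.0906 0.0008] [0.0052 0.0062 0.0021]
lever {'side': (array([271.6, 265.4]), 0.68), 'wrist': (array([192.3, 115.8]), 0.81)}
    [0.595  0.0885 0.1425] [0.0004 0.0004]
flywheel {'scene': (array([370. , 269.9]), 0.78), 'wrist': (array([192.5, 116.5]), 0.62)}
    [0.5932 0.0897 0.1372] [0.0014 0.0014]
gate {'scene': (array([367.8, 269.9]), 0.71), 'side': (array([287.8, 279.5]), 0.64), 'wrist': (array([191.9, 118.8]), 0.91)}
    [0.5692 0.0864 0.1077] [0.0061 0.0126 0.0125]
1.65
```

View pics/m.png

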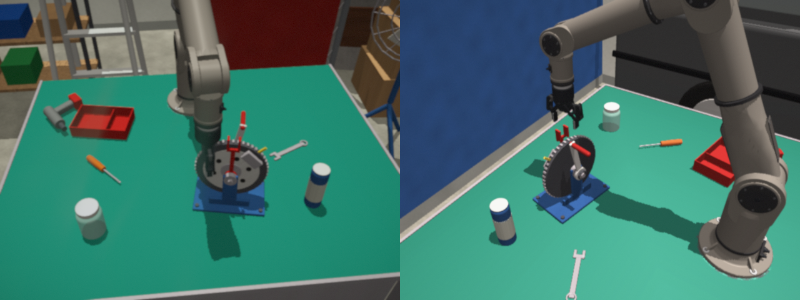

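The overview shows the stand at the middle right of the scene image and below the gripper in the side image. The yellow fin leans to +y, the red prongs are upright, and the bystanders are clear. Next I fit stand yaw and the lever, wheel and gate angles to the detected pixels.

```bash
cat >> h.py <<'E'
def pt(P,ax,r,ang):
    # P: x,y,yaw ; ax along stand x, radius r at ang about axle
    c,s=np.cos(P[2]),np.sin(P[2]); l=r*np.sin(ang)
    return np.array([P[0]+c*ax-s*l,P[1]+s*ax+c*l,.14+r*np.cos(ang)])
def yellow(c,show=False):
    hsv=cv2.cvtColor(c['img'],cv2.COLOR_BGR2HSV)
    return cv2.inRange(hsv,(22,120,90),(35,255,255))
E
python3 - <<'E'
from h import *
from scipy.optimize import least_squares
D=[]
for n in('scene','side','wrist'):
    c=cam(n)
    for th in ['lever_grip','fin','gate_mid','axle','heavy','spring']:
        for p in place_of(n,th)[:1]:
            if p['confidence']>.5: D.append((c,n,th,np.array(p['centre'])))
    m=yellow(c); k,l,st,ce=cv2.connectedComponentsWithStats(m)
    print(n,[(st[i][4],ce[i].round(1)) for i in range(1,k) if st[i][4]>8])
def model(v,th):
    P=v[:3]
    return {'lever_grip':lambda:pt(P,-.088,.145,v[3]),'fin':lambda:pt(P,0,.14,v[4]),'gate_mid':lambda:pt(P,0,.14,v[5]),
     'axle':lambda:pt(P,0,0,0),'heavy':lambda:pt(P,.018,.09,v[4]),'spring':lambda:pt(P,-.06,0,0)}[th]()
res=lambda v:np.concatenate([proj(c,model(v,th))-p for c,n,th,p in D])
s=least_squares(res,[.597,.089,-.2,.15,.75,.02],loss='soft_l1',f_scale=2)
print(s.x.round(4)); r=res(s.x).reshape(-1,2)
for d,e in zip(D,r): print(d[1],d[2],d[3].round(1),e.round(1))
print('grip',model(s.x,'lever_grip'),get_obs()['t'],get_obs()['tool_rot'])
c=D[0][0]; im=c['img'][130:330,290:490]
im1=cv2.resize(im,(600,600)); cv2.imwrite('pics/c1.png',im1)
E
```

```text
scene [(np.int32(53), array([419. , 239.9]))]
side [(np.int32(33), array([235.2, 253.6]))]
wrist []
[ 0.5955  0.0886 -0.2875  0.1397  0.7951  0.0214]
scene lever_grip [388.9 187.6] [-1.1  4.5]
scene fin [421.6 243.2] [-0.2 -1.2]
scene gate_mid [373.  223.4] [ 0.8 -3.3]
scene axle [370.9 269.7] [-1.9  0.1]
scene heavy [400.5 257.1] [0.5 1.4]
side lever_grip [289.6 239.3] [-2.4 -1.8]
side gate_mid [265.3 214.4] [1.8 1.7]
side axle [271.1 267.3] [ 0.5 -1.2]
side heavy [242.6 253.2] [-1.4 -0.5]
side spring [287.6 280.6] [ 0.8 -1. ]
wrist axle [194.6 116.5] [-0.3 -0.7]
grip [0.51688248 0.13289531 0.28358767] 2.7 [2.46661861e-06 7.07106108e-01 7.07107454e-01 1.17860286e-05]
```

View pics/c1.png

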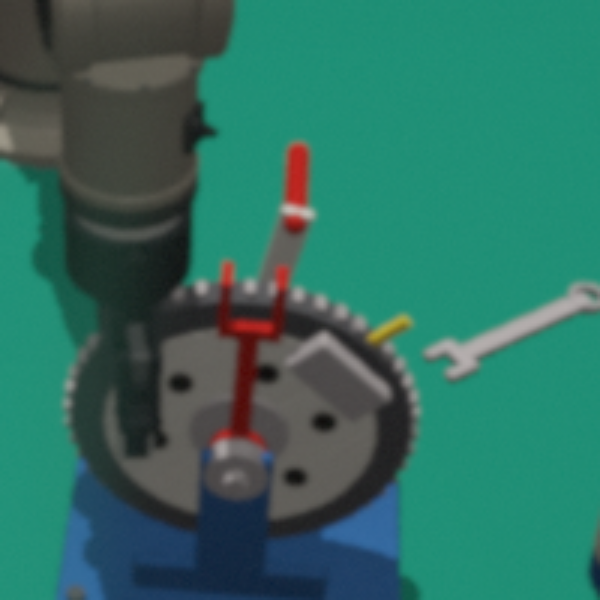

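carry_out --rows "0 0 55 -10.6;0 0 55 -10.6;-30 0 0 -10.6;-30 30 0 -10.6;-30 30 0 -10.6;-30 30 0 -10.6;-20 23 0 -10.6;-15 20 0 -10.6;-3 0 0 -10.6;0 0 0 -10.6" --claw 60 --force 40

```text
t: 3.95
eef_pos: [0.5166, 0.1334, 0.3415]
tool_rot: [-0.0, 0.99, -0.142, 0.0]
contact_force: [-0.1, -0.5, 0.3]
gripper_width: 0.704
grasp_force: 0.0
```

```bash
python3 - <<'E'
from h import *
from scipy.optimize import least_squares
D=[]
for n in('scene','side','wrist'):
    c=cam(n,n+'1.png')
    for th in ['lever_grip','fin','gate_mid','axle','heavy','spring']:
        for p in place_of(n,th)[:1]:
            if p['confidence']>.5: D.append((c,n,th,np.array(p['centre'])))
    m=yellow(c); k,l,st,ce=cv2.connectedComponentsWithStats(m)
    print(n,[(st[i][4],ce[i].round(1)) for i in range(1,k) if st[i][4]>8])
def model(v,th):
    P=v[:3]
    return {'lever_grip':lambda:pt(P,-.088,.145,v[3]),'fin':lambda:pt(P,0,.14,v[4]),'gate_mid':lambda:pt(P,0,.14,v[5]),
     'axle':lambda:pt(P,0,0,0),'heavy':lambda:pt(P,.018,.09,v[4]),'spring':lambda:pt(P,-.06,0,0)}[th]()
res=lambda v:np.concatenate([proj(c,model(v,th))-p for c,n,th,p in D])
s=least_squares(res,[.597,.089,-.2,.15,.75,.02],loss='soft_l1',f_scale=2)
print(s.x.round(4)); r=res(s.x).reshape(-1,2)
for d,e in zip(D,r): print(d[1],d[2],d[3].round(1),e.round(1))
print('grip',model(s.x,'lever_grip'),get_obs()['t'],get_obs()['eef_pos'])
E
```

```text
scene [(np.int32(48), array([418.8, 240.2]))]
side [(np.int32(30), array([235.5, 253.8]))]
wrist [(np.int32(393), array([209.5, 129.5]))]
[ 0.5946  0.0868 -0.2088  0.2116  0.8312  0.0314]
scene lever_grip [387.  192.7] [ 1.6 -0.6]
scene fin [423.7 241.7] [-1.6 -1.1]
scene gate_mid [373.3 222.5] [ 0.3 -2.6]
scene axle [372.5 269.8] [-4.4 -0.3]
scene heavy [403.7 258.6] [-1.7 -1.1]
side lever_grip [271.  268.7] [ 16.6 -29.6]
side fin [232.3 254.4] [0.3 0.3]
side gate_mid [265.9 211.3] [1.7 4.9]
side axle [270.7 267.5] [ 1.7 -1.7]
side heavy [245.1 250.9] [-2.8  4.2]
side spring [290.4 281.1] [ 0.4 -2.8]
wrist lever_grip [313.9 265.7] [-0.5 -1.1]
wrist fin [203.4 128.7] [-2.3  2.2]
wrist axle [339.4 126.9] [-0.3  0.9]
wrist heavy [256.8 108.3] [ 1.5 -2.9]
wrist spring [344.6 192.3] [-2.5 -2.3]
grip [0.51484763 0.13484161 0.28176685] 5.0 [0.51698361 0.13302777 0.34130396]
```

View pics/wrist1.png

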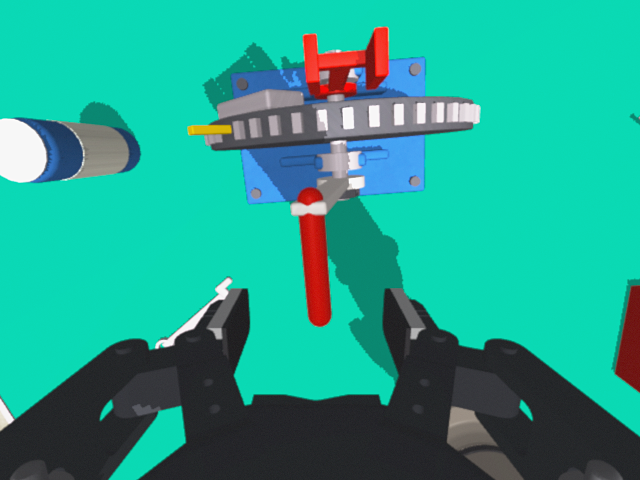

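Bar spans (310,195)–(319,320), fin at (209,129), prongs at (312,65) and (378,55), and the stand is about 4° off the tool. I'll turn that out, descend and close.

carry_out --rows "-1 1 -20 4;-1 0 -20 0;0 0 -20 0;0 0 -18 0;0 0 0 0"

```text
t: 5.62
eef_pos: [0.5142, 0.1337, 0.2622]
tool_rot: [0.001, 0.995, -0.105, -0.001]
contact_force: [-0.9, -0.3, -0.1]
gripper_width: 0.701
grasp_force: 0.0
```

carry_out --rows "0 0 0 0;0 0 0 0;0 0 0 0;0 0 0 0" --claw 5 --force 40

```text
t: 6.12
eef_pos: [0.5155, 0.1343, 0.2642]
tool_rot: [-0.0, 0.995, -0.104, 0.001]
contact_force: [-0.5, 0.7, 4.4]
gripper_width: 0.173
grasp_force: 39.3
```

```bash
cat >> h.py <<'E'
def mask_c(m,minA=30):
    k,l,st,ce=cv2.connectedComponentsWithStats(m)
    return [(int(st[i][4]),st[i][:4].tolist(),ce[i].round(1).tolist()) for i in range(1,k) if st[i][4]>=minA]
def red(c):
    h=cv2.cvtColor(c['img'],cv2.COLOR_BGR2HSV)
    return cv2.inRange(h,(0,150,90),(8,255,255))|cv2.inRange(h,(172,150,90),(180,255,255))
E
python3 - <<'E'
from h import *
from scipy.optimize import least_squares
D=[]
for n in('wrist','scene','side'):
    c=cam(n,n+'2.png')
    for th in ['lever_grip','fin','gate_mid','axle','heavy','spring']:
        for p in place_of(n,th)[:1]:
            if p['confidence']>.5: D.append((c,n,th,np.array(p['centre'])))
    print(n,mask_c(yellow(c),8),mask_c(red(c)) if n=='wrist' else '')
def model(v,th):
    P=v[:3]
    return {'lever_grip':lambda:pt(P,-.088,.145,v[3]),'fin':lambda:pt(P,0,.14,v[4]),'gate_mid':lambda:pt(P,0,.14,v[5]),
     'axle':lambda:pt(P,0,0,0),'heavy':lambda:pt(P,.018,.09,v[4]),'spring':lambda:pt(P,-.06,0,0)}[th]()
res=lambda v:np.concatenate([proj(c,model(v,th))-p for c,n,th,p in D])
s=least_squares(res,[.597,.089,-.2,.15,.75,.02],loss='soft_l1',f_scale=2)
print(s.x.round(4)); r=res(s.x).reshape(-1,2)
for d,e in zip(D,r): print(d[1],d[2],d[3].round(1),e.round(1))
print('grip',model(s.x,'lever_grip'),get_obs()['t'],get_obs()['eef_pos'])
E
```

```text
wrist [(954, [138, 97, 69, 19], [172.3, 105.7])] [(7090, [326, 0, 149, 75], [389.8, 28.0]), (873, [295, 205, 41, 30], [314.6, 219.0]), (5626, [296, 247, 40, 154], [315.9, 322.2])]
scene [(47, [413, 236, 13, 9], [418.8, 240.3])] 
side [(37, [230, 251, 11, 7], [235.2, 253.9])] 
[ 0.5945  0.0881 -0.2136  0.0934  0.7897  0.1402]
wrist lever_grip [352.9 123. ] [ -1.1 203.5]
wrist fin [164.5 103.8] [-1.5  1.9]
wrist gate_mid [340.6 132. ] [  0.7 -39.2]
wrist axle [354.  119.6] [-0.1  2.9]
wrist heavy [249.2  81.4] [ 2.4 -2.6]
wrist spring [352.  205.1] [-0.7 -2.6]
scene lever_grip [389.  190.3] [-7.8  0.2]
scene fin [421.4 240. ] [-0.5 -1. ]
scene gate_mid [375.3 222.1] [ 6.6 -1.2]
scene axle [369.  273.3] [-0.3 -3.8]
scene heavy [401.  256.5] [ 0.3 -0. ]
side lever_grip [288.3 240.6] [ 4.9 -5.9]
side fin [233.2 250.5] [0.2 1.9]
side gate_mid [267.4 212.1] [-5.6  7.9]
side axle [271.6 267.3] [ 0.5 -1.2]
side heavy [243.6 255. ] [-0.9 -1.2]
side spring [287.5 279.4] [ 3.  -0.7]
grip [0.51140325 0.11994292 0.28436744] 7.175 [0.51548864 0.13430793 0.26415085]
```

View pics/wrist2.png

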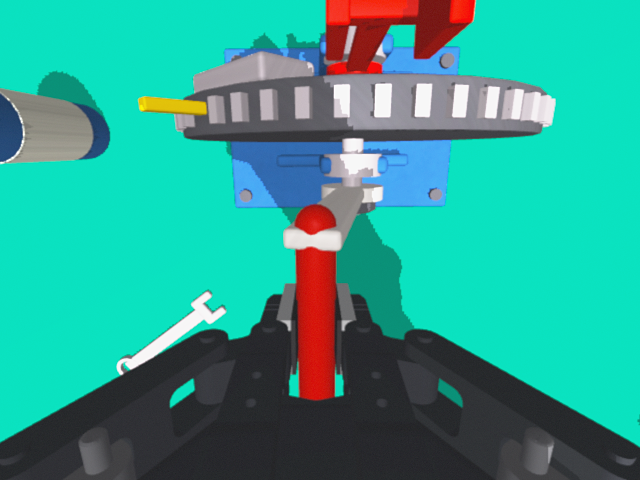

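The bar sits centred between the pads, with the fin at (172,106) and the gate cut off at the image top. I'll combine all measurements into one calibration and check which view sees the fin in the gate.

```bash
cat >> h.py <<'E'
def ang_of(c,px,P,ax=0.):
    o,d=ray(c,px); n=np.array([np.cos(P[2]),np.sin(P[2]),0]); l=np.array([-n[1],n[0],0])
    A=np.array([P[0],P[1],.14]); s=((A-o)@n+ax)/(d@n); X=o+s*d-A
    return float(np.arctan2(X@l,X[2])), float(np.hypot(X@l,X[2]))
E
python3 - <<'E'
from h import *
from scipy.optimize import least_squares
c=cam('wrist')
cs=cam('scene'); cd=cam('side'); S=[]
# static points (scene, side: all rounds)
def add(cc,th,*ps):
    for p in ps: S.append((cc,th,np.array(p)))
add(cs,'gate_mid',(374.2,220.4),(373,223.4),(373.3,222.5),(375.3,222.1)); add(cs,'axle',(369.5,271.2),(370.9,269.7),(372.5,269.8),(369,273.3))
add(cs,'fin',(422.8,242.1),(421.6,243.2),(423.7,241.7),(421.4,240)); add(cs,'heavy',(403,257),(400.5,257.1),(403.7,258.6),(401,256.5))
add(cd,'gate_mid',(265.5,215.5),(265.3,214.4),(265.9,211.3),(267.4,212.1)); add(cd,'axle',(270.9,265.7),(271.1,267.3),(270.7,267.5),(271.6,267.3))
add(cd,'fin',(234.1,252),(232.3,254.4),(233.2,250.5)); add(cd,'heavy',(244.1,253.1),(242.6,253.2),(245.1,250.9),(243.6,255)); add(cd,'spring',(289.2,280.3),(287.6,280.6),(290.4,281.1),(287.5,279.4))
for th,p in dict(fin=(164.5,103.8),axle=(354,119.6),heavy=(249.2,81.4),spring=(352,205.1)).items(): add(c,th,*[p]*3)
e=get_obs()['eef_pos'][:2]
def M(v,th):
    P=v[:3]
    return {'fin':pt(P,0,.14,v[3]+.6),'gate_mid':pt(P,0,.14,v[4]),'axle':pt(P,0,0,0),'heavy':pt(P,.018,.09,v[3]+.6),'spring':pt(P,-.06,0,0)}[th]
def res(v):
    r=np.concatenate([proj(k,M(v,th))-p for k,th,p in S])
    g=pt(v[:3],-.088,.145,v[3]); l=np.array([-np.sin(v[2]),np.cos(v[2])])
    return np.r_[r/2,(g[:2]-e)@l/.0007]
s=least_squares(res,[.595,.088,-.21,.19,.02],loss='soft_l1'); v=s.x
print(v.round(4)); J=s.jac; print(np.sqrt(np.diag(np.linalg.inv(J.T@J))).round(4))
for n,k in(('scene',cs),('side',cd),('wrist',c)):
    y=mask_c(yellow(k),8)[0][2]; print(n,'fin ang',ang_of(k,y,v), 'gate px',proj(k,pt(v[:3],0,.14,v[4])), np.mean([proj(k,M(v,t))-p for q,t,p in S if q is k],0))
print(pt(v[:3],-.088,.145,v[3]),get_obs()['eef_pos'],get_obs()['contact_force'],get_obs()['t'])
# wrist camera when hand at phi=-0.01: shift world
d=pt(v[:3],-.088,.145,-.01)-pt(v[:3],-.088,.145,v[3]); print('wrist gate px then',proj(c,pt(v[:3],0,.14,v[4])-d),proj(c,pt(v[:3],0,.156,v[4])-d))
# prong pixels in scene
m=red(cs)[200:300,340:400]; print(mask_c(m,5))
E
```

```text
[ 0.5954  0.088  -0.2099  0.1985  0.0286]
[0.0007 0.0005 0.0073 0.0067 0.0136]
scene fin ang (0.787847420584708, 0.1346914283499953) gate px [374.039755   220.07211941] [-0.75118444 -1.47864038]
side fin ang (0.8028688211706769, 0.13216668656766786) gate px [267.08055345 216.24182343] [0.32705071 0.31281788]
wrist fin ang (0.7987902860565508, 0.13500770148515448) gate px [386.61285322  89.72102896] [-0.452067   -1.17256523]
[0.51529949 0.134292   0.28215154] [0.51549218 0.13429709 0.26414732] [-0.85536428 -0.12125552  5.88062847] 7.325
wrist gate px then [300.00638823  90.98921453] [296.17297778  82.42866305]
[(21, [46, 2, 5, 5], [48.0, 4.0]), (29, [24, 18, 4, 9], [25.3, 21.7]), (29, [42, 19, 4, 9], [43.7, 22.6]), (92, [25, 36, 18, 7], [33.6, 38.8]), (30, [22, 73, 15, 5], [29.0, 74.4])]
```

```bash
cat > ctl.py <<'E'
import sys,json,os
from h import *
from scipy.optimize import least_squares
P=(.5954,.088,-.2099); PH0=.1985; TG=.0286
G,K,I,F,C=.46*1.03,.30,.0474*1.03,.007,.004
LAG=.04
def grip(ph): return pt(P,-.088,.145,ph)
def phi_cmd(sh):  # total commanded shift in mm since the grasp -> lever angle
    l=np.array([-np.sin(P[2]),np.cos(P[2]),0]); X=grip(PH0)+np.array(sh)/1e3-np.array([P[0],P[1],.14])
    return np.arctan2(X@l,X[2])
def sim(th,w,d,ph,knots,n=25):
    """advance through segments knots=[(dt,phi_end)], yields the state after each"""
    out=[];pc=ph
    for T,pe in knots:
        v=(pe-pc)/T; h=T/n
        for _ in range(n):
            pc+=v*h; dph=(pc-ph)*(1-np.exp(-h/LAG)); ph+=dph; pv=dph/h
            r=w-pv; a=(G*np.sin(th)-K*(th-ph)+d-C*r-F*np.tanh(r/.015))/I
            w+=a*h; th+=w*h
            if th-ph>.6: th=ph+.6; w=min(w,pv)
        out.append((th,w,ph))
    return out
def predict(x,Pc,ph,knots):
    f=lambda y:(lambda o:np.array([o[0],o[1],y[2]]))(sim(*y,ph,knots)[-1])
    x1=f(x); J=np.array([(f(x+e)-x1)/1e-4 for e in np.eye(3)*1e-4]).T
    T=sum(k[0] for k in knots); Q=np.diag([1e-6,4e-4*T,2e-5*T])
    return x1,J@Pc@J.T+Q,sim(*x,ph,knots)[-1][2]
def measure():
    c=read_camera('wrist'); m=mask_c(yellow(c),60)
    if not m: return None
    return ang_of(c,max(m)[2],P)[0]-.000, c
def load():
    if os.path.exists('st.json'): return json.load(open('st.json'))
    return dict(x=[PH0+.6,0,0],P=np.diag([1e-4,1e-4,2e-4]).tolist(),ph=PH0,sh=[0,0,0],t=get_obs()['t'])
def main(rows,nimg=2,NR=18,plan=True,tg=None):
    s=load(); x=np.array(s['x']);Pc=np.array(s['P']);ph=s['ph'];pc=phi_cmd(s['sh']); sh=np.array(s['sh'],float)
    if rows:
        kn=[]
        for r in rows.split(';'):
            sh=sh+np.array([float(q) for q in r.split()[:3]]); kn.append((.125,phi_cmd(sh)))
        pk=pc
        x,Pc,_=predict(x,Pc,ph,kn)   # command path, with lag
        ph=sim(*s['x'],s['ph'],kn)[-1][2]; pc=phi_cmd(sh)
    o=get_obs(); e=np.array(o['eef_pos']); l=np.array([-np.sin(P[2]),np.cos(P[2]),0])
    phm=float(np.arctan2((e-[P[0],P[1],0])@l,e[2]+.018-.14)); 
    print('t %.3f phi cmd %.4f model %.4f meas %.4f F %s'%(o['t'],pc,ph,phm,np.round(o['contact_force'],1)))
    for i in range(nimg):
        z=measure()
        if z:
            Hm=np.array([1,0,0]);S=Hm@Pc@Hm+.004**2;Kg=Pc@Hm/S
            print('  meas %.4f pred %.4f'%(z[0],x[0]),end='')
            x=x+Kg*(z[0]-x[0]);Pc=Pc-np.outer(Kg,Hm@Pc)
        x,Pc,ph=predict(x,Pc,ph,[(.05,pc)])
    print('\n  est th %.4f w %.4f d %.4f sd %s'%(*x,np.sqrt(np.diag(Pc)).round(4)))
    json.dump(dict(x=x.tolist(),P=Pc.tolist(),ph=ph,sh=sh.tolist(),t=get_obs()['t']),open('st.json','w'))
    if not plan: return
    tg=TG if tg is None else tg
    def res(u):
        p=pc+np.cumsum(u); o=np.array(sim(*x,ph,[(.125,q) for q in p],8)); th,w=o[:,0],o[:,1]
        pe=th[-1]-(G*np.sin(th[-1])+x[2])/K
        return np.r_[(th-tg)*.6,np.maximum(np.abs(w)-.3,0)*8,np.diff(np.r_[0,u])*4,u*2,(th[-1]-tg)*15,w[-1]*8,(p[-1]-pe)*8,np.maximum(np.abs(p)-.6,0)*20]
    best=min((least_squares(res,g,max_nfev=60) for g in (np.zeros(NR),np.r_[-np.ones(NR//2)*.02,np.ones(NR-NR//2)*.02])),key=lambda r:r.cost)
    p=pc+np.cumsum(best.x); o=sim(*x,ph,[(.125,q) for q in p],8); g0=grip(PH0)*1e3+sh; out=[]
    for q in p[:10]:
        d=np.round((grip(q)*1e3-g0)*2)/2; g0=g0+d; out.append('%g %g %g 0'%tuple(d+0.))
    print('; '.join(out)); print('phi',p.round(3)); print('th',np.round([a[0] for a in o],3),'\nw',np.round([a[1] for a in o],2),'cost',best.cost)
if __name__=='__main__': main(sys.argv[1] if len(sys.argv)>1 else '',*[int(a) for a in sys.argv[2:]])
E
rm -f st.json; time python3 ctl.py "" 1 30
python3 - <<'E'
from ctl import *
# phase-1 rows
inc=[.01,.02,.03,.03,.03,.03,.03,.03,.03,.02]; s=json.load(open('st.json')); p=PH0; g0=grip(p)*1e3; out=[]
for i in inc:
    p-=i; d=np.round((grip(p)*1e3-g0)*2)/2; g0=g0+d; out.append('%g %g %g 0'%tuple(d+0.))
print('; '.join(out),p)
cs=cam('scene'); 
for ax in (.01,.02): print(ax,[np.round(ang_of(cs,q,P,ax),3) for q in ((365.3,221.7),(383.7,222.6),(374.5,222.1),(373.6,238.8),(369,274.4))])
E
```

```text
t 7.325 phi cmd 0.1985 model 0.1985 meas 0.1988 F [-0.9 -0.1  5.9]
  meas 0.7983 pred 0.7985
  est th 0.7985 w 0.0000 d 0.0000 sd [0.001  0.0045 0.0142]
-1 -5.5 1 0; -1.5 -5.5 1 0; -1 -5 0.5 0; -1 -5.5 0 0; -1 -5.5 0.5 0; -1.5 -5.5 0 0; -1 -5 -0.5 0; -1 -5 -0.5 0; -1 -4.5 -0.5 0; -1 -4 -0.5 0
phi [ 0.159  0.121  0.083  0.045  0.007 -0.03  -0.068 -0.104 -0.135 -0.163
 -0.187 -0.209 -0.23  -0.25  -0.241 -0.215 -0.186 -0.158 -0.13  -0.105
 -0.083 -0.065 -0.05  -0.036 -0.026 -0.018 -0.013 -0.011 -0.011 -0.011]
th [0.769 0.731 0.693 0.655 0.617 0.58  0.542 0.506 0.473 0.444 0.419 0.397
 0.375 0.353 0.327 0.299 0.268 0.237 0.206 0.175 0.147 0.121 0.099 0.079
 0.062 0.049 0.039 0.033 0.029 0.028] 
w [-0.3  -0.3  -0.3  -0.3  -0.3  -0.3  -0.3  -0.29 -0.25 -0.22 -0.19 -0.17
 -0.18 -0.19 -0.21 -0.24 -0.25 -0.25 -0.25 -0.24 -0.22 -0.2  -0.17 -0.15
 -0.12 -0.09 -0.07 -0.04 -0.02 -0.  ] cost 0.8308358409146568
-0.5 -1.5 0.5 0; -0.5 -2.5 0.5 0; -1 -4.5 0.5 0; -0.5 -4 0.5 0; -1 -4.5 0.5 0; -1 -4 0 0; -1 -4.5 0.5 0; -1 -4 0 0; -0.5 -4.5 -0.5 0; -1 -2.5 0 0 -0.061499999999999985
0.01 [array([-0.088,  0.143]), array([0.159, 0.146]), array([0.036, 0.144]), array([0.058, 0.099]), array([2.806, 0.004])]
0.02 [array([-0.081,  0.152]), array([0.149, 0.154]), array([0.035, 0.152]), array([0.053, 0.109]), array([0.201, 0.007])]
real	0m6.303s
user	0m5.662s
sys	0m0.274s
```

carry_out --rows "-0.5 -1.5 0.5 0; -0.5 -2.5 0.5 0; -1 -4.5 0.5 0; -0.5 -4 0.5 0; -1 -4.5 0.5 0; -1 -4 0 0; -1 -4.5 0.5 0; -1 -4 0 0; -0.5 -4.5 -0.5 0; -1 -2.5 0 0"

```text
t: 8.68
eef_pos: [0.5087, 0.1006, 0.2678]
tool_rot: [-0.003, 0.995, -0.104, 0.002]
contact_force: [2.1, 6.8, 6.3]
gripper_width: 0.17
grasp_force: 40.4
```

```bash
python3 ctl.py "-0.5 -1.5 0.5 0; -0.5 -2.5 0.5 0; -1 -4.5 0.5 0; -0.5 -4 0.5 0; -1 -4.5 0.5 0; -1 -4 0 0; -1 -4.5 0.5 0; -1 -4 0 0; -0.5 -4.5 -0.5 0; -1 -2.5 0 0" 2 24
```

```text
t 8.675 phi cmd -0.0606 model -0.0549 meas -0.0393 F [2.1 6.8 6.3]
  meas 0.5453 pred 0.5451  meas 0.5426 pred 0.5395
  est th 0.5382 w -0.0052 d 0.0010 sd [0.0029 0.0322 0.015 ]
-0.5 -4 0 0; -1 -4.5 -0.5 0; -1 -4 -1 0; -0.5 -3.5 -0.5 0; -1 -3 -0.5 0; -0.5 -2.5 -0.5 0; 0 -1.5 -0.5 0; -0.5 -1 0 0; 0 0 0 0; 0 0.5 0 0
phi [-0.089 -0.121 -0.149 -0.174 -0.195 -0.214 -0.226 -0.233 -0.233 -0.229
 -0.223 -0.211 -0.183 -0.151 -0.121 -0.094 -0.069 -0.047 -0.028 -0.013
 -0.004 -0.003 -0.006 -0.006]
th [0.519 0.488 0.458 0.433 0.411 0.391 0.373 0.355 0.336 0.316 0.293 0.268
 0.239 0.209 0.178 0.148 0.12  0.095 0.074 0.056 0.043 0.034 0.029 0.027] 
w [-0.23 -0.25 -0.23 -0.2  -0.17 -0.15 -0.14 -0.14 -0.15 -0.17 -0.19 -0.22
 -0.24 -0.25 -0.24 -0.23 -0.21 -0.19 -0.16 -0.13 -0.09 -0.05 -0.03 -0.01] cost 0.3498790250376608
```

```bash
python3 - <<'E'
from ctl import *
o=get_obs();e=np.array(o['eef_pos']);l=np.array([-np.sin(P[2]),np.cos(P[2]),0]);print(o['t'],e,o['contact_force'],np.arctan2((e-[P[0],P[1],0])@l,e[2]+.018-.14))
E
sed -i 's/^LAG=.*/LAG=.08/' ctl.py
python3 - <<'E'
s=open('ctl.py').read()
# anchor modelled lever angle to the measured one before and after the pictures
s=s.replace("def main(","def phmeas():\n    e=np.array(get_obs()['eef_pos']); l=np.array([-np.sin(P[2]),np.cos(P[2]),0])\n    return float(np.arctan2((e-[P[0],P[1],0])@l,e[2]+.018-.14))\ndef main(")
s=s.replace("    for i in range(nimg):","    ph=phm\n    for i in range(nimg):")
s=s.replace("    print('\\n  est","    print(' phi mod %.4f meas %.4f'%(ph,phmeas()),end=''); ph=phmeas()\n    print('\\n  est")
open('ctl.py','w').write(s)
E
python3 ctl.py "" 1 24
```

```text
8.775 [0.50862654 0.10030207 0.26774125] [1.22527866 5.35538792 8.42248857] -0.04147604494916035
t 8.775 phi cmd -0.0606 model -0.0588 meas -0.0415 F [1.2 5.4 8.4]
  meas 0.5430 pred 0.5382 phi mod -0.0465 meas -0.0414
  est th 0.5421 w 0.0764 d 0.0050 sd [0.0039 0.0418 0.0145]
-0.5 -4 0 0; -1.5 -5.5 -1 0; -1 -5 -0.5 0; -1 -4 -1 0; -0.5 -4 -0.5 0; -0.5 -1 -0.5 0; 0 -0.5 0 0; 0 0.5 0 0; 0.5 1 0.5 0; 0.5 2 0 0
phi [-0.089 -0.127 -0.162 -0.193 -0.219 -0.23  -0.232 -0.228 -0.22  -0.208
 -0.193 -0.175 -0.15  -0.122 -0.097 -0.076 -0.058 -0.044 -0.033 -0.025
 -0.022 -0.025 -0.027 -0.026]
th [0.533 0.495 0.459 0.425 0.397 0.371 0.348 0.326 0.302 0.278 0.252 0.225
 0.198 0.17  0.142 0.117 0.094 0.074 0.058 0.045 0.036 0.03  0.028 0.027] 
w [-0.3  -0.3  -0.29 -0.26 -0.22 -0.19 -0.18 -0.18 -0.19 -0.2  -0.21 -0.22
 -0.22 -0.22 -0.21 -0.2  -0.17 -0.15 -0.12 -0.09 -0.06 -0.03 -0.02 -0.  ] cost 0.3133573252927654
```

```bash
python3 - <<'E'
s=open('ctl.py').read()
s=s.replace("LAG=.08","LAG=.03;B=.0127")
s=s.replace("dph=(pc-ph)*(1-np.exp(-h/LAG))","er=pc+K*(th-ph)/40-ph; dph=(er-np.clip(er,-B,B))*(1-np.exp(-h/LAG))")
s=s.replace("(p[-1]-pe)*8","(o[-1,2]-pe)*8").replace("'phi',p.round(3)","'phi',np.round([a[2] for a in o],3)")
open('ctl.py','w').write(s)
E
python3 ctl.py "" 1 24
```

```text
t 8.825 phi cmd -0.0606 model -0.0414 meas -0.0414 F [0.9 5.8 7.7]
  meas 0.5445 pred 0.5421 phi mod -0.0416 meas -0.0412
  est th 0.5494 w 0.1584 d 0.0077 sd [0.0046 0.0468 0.013 ]
-0.5 -3 0 0; -1 -5 -0.5 0; -1 -4.5 -1 0; -1 -4 -0.5 0; -0.5 -3.5 -0.5 0; -0.5 -3 -1 0; -0.5 -2.5 -0.5 0; -0.5 -2 -0.5 0; -0.5 -1 0 0; 0 -0.5 -0.5 0
phi [-0.058 -0.093 -0.126 -0.155 -0.181 -0.202 -0.222 -0.236 -0.245 -0.251
 -0.253 -0.253 -0.244 -0.21  -0.174 -0.14  -0.109 -0.082 -0.058 -0.041
 -0.029 -0.025 -0.025 -0.025]
th [0.542 0.507 0.474 0.445 0.419 0.398 0.378 0.361 0.344 0.327 0.307 0.285
 0.259 0.229 0.197 0.165 0.135 0.107 0.082 0.062 0.047 0.036 0.03  0.028] 
w [-0.3  -0.27 -0.26 -0.23 -0.2  -0.17 -0.15 -0.14 -0.13 -0.14 -0.16 -0.19
 -0.23 -0.25 -0.26 -0.25 -0.24 -0.21 -0.18 -0.14 -0.11 -0.07 -0.03 -0.01] cost 0.38623154429186046
```

carry_out --rows "-0.5 -3 0 0; -1 -5 -0.5 0; -1 -4.5 -1 0; -1 -4 -0.5 0; -0.5 -3.5 -0.5 0"

```text
t: 9.5
eef_pos: [0.5045, 0.0801, 0.2649]
tool_rot: [-0.002, 0.995, -0.104, 0.002]
contact_force: [1.2, 6.2, 7.0]
gripper_width: 0.167
grasp_force: 41.2
```

```bash
python3 ctl.py "-0.5 -3 0 0; -1 -5 -0.5 0; -1 -4.5 -1 0; -1 -4 -0.5 0; -0.5 -3.5 -0.5 0" 2 20
```

```text
t 9.500 phi cmd -0.2024 model -0.1797 meas -0.1847 F [1.2 6.2 7. ]
  meas 0.3969 pred 0.4203  meas 0.3886 pred 0.4065 phi mod -0.1848 meas -0.1886
  est th 0.3960 w -0.1670 d 0.0028 sd [0.0025 0.0321 0.0135]
0 0 0 0; 0 0 0 0; 0 0 0 0; 0 0 0 0; 0 0 0 0; 0 0 0 0; 0 0 0 0; 0 0 0 0; 0 0 0 0; 0 0 0 0
phi [-0.189 -0.189 -0.189 -0.189 -0.189 -0.189 -0.189 -0.189 -0.189 -0.189
 -0.189 -0.189 -0.189 -0.189 -0.189 -0.189 -0.189 -0.189 -0.189 -0.189]
th [0.378 0.365 0.357 0.352 0.35  0.351 0.351 0.352 0.354 0.355 0.356 0.358
 0.359 0.361 0.362 0.364 0.366 0.368 0.37  0.373] 
w [-0.12 -0.09 -0.06 -0.03 -0.    0.    0.01  0.01  0.01  0.01  0.01  0.01
  0.01  0.01  0.01  0.01  0.02  0.02  0.02  0.02] cost 13.75375147479921
```

```bash
python3 - <<'E'
s=open('ctl.py').read()
i=s.index("    def res(u):"); j=s.index("if __name__")
s=s[:i]+'''    def fwd(p):
        out=[];th,w=x[0],x[1];q=ph
        for pe in p:
            v=(pe-q)/.125;h=.125/8
            for _ in range(8):
                q+=v*h;r=w-v;w+=(G*np.sin(th)-K*(th-q)+x[2]-C*r-F*np.tanh(r/.015))/I*h;th+=w*h
                if th-q>.6: th=q+.6;w=min(w,v)
            out.append((th,w))
        return np.array(out)
    def res(u):
        p=ph+np.cumsum(u); o=fwd(p); th,w=o[:,0],o[:,1]
        pe=th[-1]-(G*np.sin(th[-1])+x[2])/K
        return np.r_[(th-tg)*.6,np.maximum(np.abs(w)-.3,0)*8,np.diff(np.r_[u])*4,u*2,(th[-1]-tg)*15,w[-1]*8,(p[-1]-pe)*8,np.maximum(np.abs(p)-.6,0)*20]
    best=min((least_squares(res,g,max_nfev=60) for g in (np.zeros(NR),np.r_[-np.ones(NR//2)*.02,np.ones(NR-NR//2)*.02])),key=lambda r:r.cost)
    p=ph+np.cumsum(best.x); o=fwd(p); g0=grip(PH0)*1e3+sh; out=[]; off=np.clip(pc+K*(x[0]-ph)/40-ph,-B,B)
    for u,q,a in zip(best.x[:10],p,o):
        off=np.clip(off+u*1.5,-B,B) if abs(u)<.006 else B*np.sign(u)   # take up the friction play
        d=np.round((grip(q+off-K*(a[0]-q)/40)*1e3-g0)*2)/2; g0=g0+d; out.append('%g %g %g 0'%tuple(d+0.))
    print('; '.join(out)); print('phi',p.round(3)); print('th',o[:,0].round(3),'\\nw',o[:,1].round(2),'cost',best.cost)
'''+s[j:]
open('ctl.py','w').write(s)
E
python3 - <<'E'
from h import *
from ctl import P,phmeas
for n in('wrist','scene','side','wrist'):
    t=get_obs()['t'];c=read_camera(n); m=max(mask_c(yellow(c),8)); print(t,n,m,ang_of(c,m[2],P),phmeas())
E
python3 - <<'E'
import json
import sys; sys.path.insert(0,'.')
E
sed -i 's/    if rows:/    x,Pc,ph=(predict(x,Pc,ph,[(max(0.001,get_obs()["t"]-s["t"]-.125*len([r for r in rows.split(";") if r.strip()])),pc)]))\n    s["x"]=x.tolist();s["ph"]=ph\n    if rows:/' ctl.py
python3 ctl.py "" 1 20
```

```text
9.6 wrist (1433, [70, 84, 84, 26], [111.0, 96.7]) (0.37992124897822194, 0.13780350774239977) -0.18841131599174146
9.65 scene (39, [394, 222, 9, 11], [397.8, 227.7]) (0.3924719230782294, 0.1347269761741625) -0.1883959863980681
9.7 side (32, [248, 228, 7, 10], [251.1, 232.8]) (0.3875179358001889, 0.13106134153439278) -0.1885675255698278
9.75 wrist (1440, [76, 83, 82, 27], [115.8, 96.2]) (0.35956349878679555, 0.13800544459653405) -0.18856201750325896
t 9.800 phi cmd -0.2024 model -0.1886 meas -0.1886 F [0.8 3.7 8.3]
  meas 0.3530 pred 0.3696 phi mod -0.1886 meas -0.1885
  est th 0.3444 w -0.1994 d -0.0110 sd [0.0053 0.0373 0.0066]
0.5 2 0.5 0; 0.5 3.5 0.5 0; 0.5 2.5 0.5 0; 1 3.5 0.5 0; 0.5 3.5 0 0; 1 4 0.5 0; 0.5 3.5 0 0; 1 3 0.5 0; 0.5 2.5 0 0; 0.5 2 0 0
phi [-0.183 -0.172 -0.154 -0.131 -0.105 -0.079 -0.055 -0.034 -0.016 -0.002
  0.008  0.015  0.019  0.02   0.021  0.021  0.021  0.021  0.021  0.021]
th [0.319 0.292 0.263 0.234 0.204 0.175 0.147 0.122 0.099 0.08  0.064 0.051
 0.041 0.035 0.031 0.029 0.028 0.028 0.028 0.028] 
w [-0.21 -0.22 -0.23 -0.24 -0.24 -0.23 -0.21 -0.19 -0.17 -0.14 -0.12 -0.09
 -0.07 -0.04 -0.02 -0.01 -0.    0.    0.   -0.  ] cost 0.07005773735021462
```

```bash
python3 - <<'E'
s=open('ctl.py').read()
s=s.replace("f=lambda y:(lambda o:np.array([o[0],o[1],y[2]]))(sim(*y,ph,knots)[-1])","f=lambda y:(lambda o:np.array([o[0],o[1],y[2],y[3]]))(sim(*y[:3],ph,knots)[-1])")
s=s.replace("np.eye(3)*1e-4","np.eye(4)*1e-4").replace("2e-5*T])","2e-5*T,2e-5*T])").replace("sim(*x,ph,knots)","sim(*x[:3],ph,knots)").replace("sim(*s['x'],","sim(*s['x'][:3],")
i=s.index("    for i in range(nimg):"); j=s.index("        x,Pc,ph=predict(x,Pc,ph,[(.05,pc)])")
s=s[:i]+'''    for n in ['wrist','scene','side','scene','wrist'][:nimg]:
        c=read_camera(n); m=mask_c(yellow(c),8)
        if m and max(m)[0]>=(300 if n=='wrist' else 12):
            z=ang_of(c,max(m)[2],P)[0]; wr=n=='wrist'
            Hm=np.array([1,0,0,wr*1.]);S=Hm@Pc@Hm+(.003 if wr else .007)**2;Kg=Pc@Hm/S
            print('  %s %d meas %.4f pred %.4f'%(n,max(m)[0],z,Hm@x),end='')
            x=x+Kg*(z-Hm@x);Pc=Pc-np.outer(Kg,Hm@Pc)
'''+s[j:]
s=s.replace("th %.4f w %.4f d %.4f sd","th %.4f w %.4f d %.4f b %.4f sd")
open('ctl.py','w').write(s)
import json
t=json.load(open('st.json')); t['x']=[.365,-.13,-.005,-.018]
import numpy as np
t['P']=np.diag([.006**2,.03**2,.01**2,.008**2]).tolist(); json.dump(t,open('st.json','w'))
E
python3 ctl.py "" 2 20
```

```text
t 9.850 phi cmd -0.2024 model -0.1885 meas -0.1885 F [-0.   4.1  8. ]
  wrist 1438 meas 0.3483 pred 0.3469  scene 40 meas 0.3666 pred 0.3590 phi mod -0.1885 meas -0.1884
  est th 0.3559 w -0.1144 d -0.0047 b -0.0193 sd [0.005  0.0366 0.0101 0.0048]
-0.5 -3.5 -1 0; -0.5 -1 0 0; 1 4.5 1 0; 0.5 2.5 0.5 0; 1 3.5 0.5 0; 0.5 4 0.5 0; 1 4.5 0.5 0; 1 4 0.5 0; 0.5 3 0 0; 0.5 3 0.5 0
phi [-0.209 -0.217 -0.211 -0.193 -0.168 -0.14  -0.111 -0.083 -0.059 -0.039
 -0.024 -0.013 -0.006 -0.002 -0.     0.    -0.    -0.    -0.    -0.   ]
th [0.339 0.319 0.296 0.271 0.243 0.213 0.183 0.155 0.128 0.104 0.084 0.067
 0.053 0.043 0.036 0.031 0.029 0.029 0.028 0.028] 
w [-0.15 -0.17 -0.19 -0.22 -0.23 -0.24 -0.24 -0.22 -0.2  -0.18 -0.15 -0.12
 -0.1  -0.07 -0.05 -0.03 -0.01 -0.   -0.   -0.  ] cost 0.09727442432192973
```

carry_out --rows "-0.5 -3.5 -1 0; -0.5 -1 0 0; 1 4.5 1 0; 0.5 2.5 0.5 0"

```text
t: 10.45
eef_pos: [0.5043, 0.079, 0.2644]
tool_rot: [0.001, 0.994, -0.105, 0.001]
contact_force: [0.3, -3.8, 6.4]
gripper_width: 0.172
grasp_force: 41.5
```

```bash
python3 ctl.py "-0.5 -3.5 -1 0; -0.5 -1 0 0; 1 4.5 1 0; 0.5 2.5 0.5 0" 2 20
```

```text
t 10.450 phi cmd -0.1845 model -0.1974 meas -0.1924 F [ 0.3 -3.8  6.4]
  wrist 1460 meas 0.3045 pred 0.2606  scene 38 meas 0.3228 pred 0.3204 phi mod -0.1924 meas -0.1906
  est th 0.3196 w -0.0375 d 0.0047 b -0.0196 sd [0.0063 0.0401 0.0057 0.0047]
-1.5 -7 -1.5 0; -0.5 -2.5 -1 0; 0 -0.5 0 0; 1 5 1.5 0; 0.5 2.5 0.5 0; 1 4 0.5 0; 0.5 4 1 0; 1 4 0.5 0; 1 4 0.5 0; 0.5 3.5 0 0
phi [-0.22  -0.238 -0.241 -0.231 -0.21  -0.184 -0.155 -0.126 -0.099 -0.075
 -0.055 -0.039 -0.026 -0.017 -0.012 -0.008 -0.005 -0.009 -0.018 -0.03 ]
th [0.313 0.301 0.284 0.263 0.239 0.212 0.183 0.155 0.127 0.102 0.079 0.06
 0.044 0.033 0.026 0.022 0.023 0.026 0.028 0.029] 
w [-0.07 -0.12 -0.15 -0.18 -0.2  -0.22 -0.23 -0.23 -0.21 -0.2  -0.17 -0.14
 -0.11 -0.08 -0.04 -0.01  0.02  0.02  0.01 -0.  ] cost 0.09406961478523698
```

carry_out --rows "-1.5 -7 -1.5 0; -0.5 -2.5 -1 0; 0 -0.5 0 0"

```text
t: 10.92
eef_pos: [0.5028, 0.0717, 0.2625]
tool_rot: [-0.001, 0.995, -0.104, 0.001]
contact_force: [1.7, 4.9, 6.8]
gripper_width: 0.171
grasp_force: 41.8
```

```bash
python3 ctl.py "-1.5 -7 -1.5 0; -0.5 -2.5 -1 0; 0 -0.5 0 0" 2 20
```

```text
t 10.925 phi cmd -0.2569 model -0.2394 meas -0.2460 F [1.7 4.9 6.8]
  wrist 1532 meas 0.2531 pred 0.2734  scene 37 meas 0.2668 pred 0.2634 phi mod -0.2460 meas -0.2462
  est th 0.2546 w -0.2198 d 0.0011 b -0.0208 sd [0.0057 0.028  0.0042 0.0046]
2 9.5 2.5 0; 1 6.5 1 0; 1.5 5.5 0.5 0; 1 5 0.5 0; 1 4 0 0; 0.5 3 0.5 0; 0.5 2.5 0 0; 0.5 1.5 0 0; 0 1 0 0; 0 1 0 0
phi [-0.198 -0.153 -0.113 -0.079 -0.052 -0.03  -0.014 -0.002  0.005  0.011
  0.014  0.016  0.017  0.017  0.014  0.01   0.005 -0.002 -0.01  -0.019]
th [0.224 0.191 0.157 0.125 0.096 0.07  0.048 0.031 0.018 0.01  0.006 0.006
 0.009 0.012 0.015 0.019 0.022 0.025 0.028 0.029] 
w [-0.26 -0.27 -0.27 -0.25 -0.22 -0.19 -0.16 -0.12 -0.09 -0.05 -0.02  0.01
  0.02  0.03  0.03  0.03  0.03  0.02  0.01 -0.  ] cost 0.03801378519213031
```

carry_out --rows "2 9 2.5 0; 1 6.5 1 0; 1.5 5.5 0.5 0"

```text
t: 11.4
eef_pos: [0.5062, 0.0889, 0.2657]
tool_rot: [0.002, 0.994, -0.105, -0.0]
contact_force: [-1.1, -6.4, 10.8]
gripper_width: 0.171
grasp_force: 42.4
```

```bash
sed -i 's/B=.0127/B=.009/' ctl.py; python3 ctl.py "2 9 2.5 0; 1 6.5 1 0; 1.5 5.5 0.5 0" 2 20
```

```text
t 11.400 phi cmd -0.1060 model -0.1215 meas -0.1229 F [-1.1 -6.4 10.8]
  wrist 1132 meas 0.1359 pred 0.1307 phi mod -0.1172 meas -0.1163
  est th 0.1283 w -0.2832 d 0.0019 b -0.0207 sd [0.0078 0.0302 0.0041 0.0055]
1 6 0.5 0; 1.5 6 0.5 0; 1 4.5 0 0; 0.5 3 0 0; 0.5 1.5 -0.5 0; 0 1 0 0; 0 0.5 0 0; 0 0 0 0; 0 -1 0 0; -0.5 -1.5 0.5 0
phi [-0.07  -0.03   0.     0.021  0.034  0.041  0.044  0.044  0.041  0.036
  0.031  0.025  0.019  0.014  0.008  0.003 -0.002 -0.008 -0.015 -0.022]
th [ 0.093  0.061  0.033  0.01  -0.006 -0.017 -0.022 -0.021 -0.018 -0.015
 -0.01  -0.005  0.001  0.006  0.012  0.017  0.022  0.025  0.028  0.029] 
w [-0.27 -0.25 -0.21 -0.16 -0.11 -0.06 -0.02  0.02  0.03  0.03  0.04  0.04
  0.04  0.04  0.04  0.04  0.03  0.03  0.02 -0.  ] cost 0.018342725355992913
```

carry_out --rows "1 6.5 0.5 0; 1.5 6 0.5 0"

```text
t: 11.75
eef_pos: [0.5087, 0.1011, 0.2663]
tool_rot: [0.002, 0.994, -0.106, -0.0]
contact_force: [1.7, -7.1, 4.4]
gripper_width: 0.169
grasp_force: 42.3
```

```bash
sed -i "s/c=read_camera(n); m=mask_c(yellow(c),8)/c=read_camera(n); m=mask_c(yellow(c),8); cv2.imwrite('pics\/%s_%.2f.png'%(n,get_obs()['t']),c['img']); print(m,mask_c(red(c),30)[:4])/" ctl.py; python3 ctl.py "1 6.5 0.5 0; 1.5 6 0.5 0" 3 20; ls pics; python3 -c "
import cv2,glob
w=sorted(glob.glob('pics/wrist_*'))[-1];s=sorted(glob.glob('pics/scene_*'))[-1]
import numpy as np
cv2.imwrite('pics/v3.png',np.hstack([cv2.resize(cv2.imread(w)[0:240,200:440],(400,400)),cv2.resize(cv2.imread(s)[200:280,335:415],(400,400))]))"
```

```text
t 11.750 phi cmd -0.0178 model -0.0355 meas -0.0364 F [ 1.7 -7.1  4.4]
[(780, [270, 76, 32, 30], [286.1, 89.4])] [(5885, [208, 0, 143, 62], [279.4, 22.3]), (883, [295, 205, 41, 30], [314.8, 219.3]), (5631, [296, 248, 40, 153], [316.0, 322.3]), (1387, [616, 336, 24, 111], [631.3, 401.0])]
  wrist 780 meas 0.0313 pred 0.0373[(42, [371, 216, 5, 12], [373.0, 221.4])] [(191, [110, 150, 20, 15], [119.4, 156.8]), (2396, [112, 166, 102, 45], [164.8, 192.9]), (122, [369, 177, 8, 19], [373.0, 186.4]), (32, [364, 218, 4, 9], [365.4, 221.5])]
  scene 42 meas 0.0157 pred 0.0379[(32, [268, 212, 4, 12], [269.0, 217.9])] [(109, [254, 200, 15, 25], [262.2, 211.4]), (34, [249, 207, 7, 10], [251.6, 210.9]), (2247, [471, 218, 69, 67], [509.2, 251.8]), (99, [301, 228, 15, 13], [307.3, 234.5])]
  side 32 meas -0.0068 pred 0.0113 phi mod -0.0298 meas -0.0304
  est th -0.0119 w -0.3186 d -0.0003 b -0.0084 sd [0.0053 0.0297 0.0042 0.0045]
2 9.5 -0.5 0; 2 8.5 -0.5 0; 1 5 -0.5 0; 0.5 3 -0.5 0; 0 1 -0.5 0; 0 0 0 0; -0.5 -4.5 1 0; -1 -3 0.5 0; -0.5 -3 0 0; -0.5 -3.5 0.5 0
phi [ 0.041  0.097  0.135  0.155  0.162  0.161  0.149  0.129  0.105  0.082
  0.059  0.039  0.023  0.01   0.    -0.007 -0.011 -0.013 -0.015 -0.016]
th [-0.051 -0.085 -0.111 -0.127 -0.134 -0.131 -0.123 -0.11  -0.094 -0.077
 -0.058 -0.04  -0.024 -0.009  0.003  0.013  0.02   0.025  0.028  0.029] 
w [-0.3  -0.25 -0.18 -0.1  -0.01  0.04  0.08  0.11  0.14  0.15  0.15  0.14
  0.13  0.11  0.09  0.07  0.05  0.03  0.01  0.  ] cost 0.07372814161926197
c1.png
m.png
scene0.png
scene1.png
scene2.png
scene_11.85.png
side0.png
side1.png
side2.png
side_11.90.png
wrist0.png
wrist1.png
wrist2.png
wrist_11.80.png
```

View pics/v3.png

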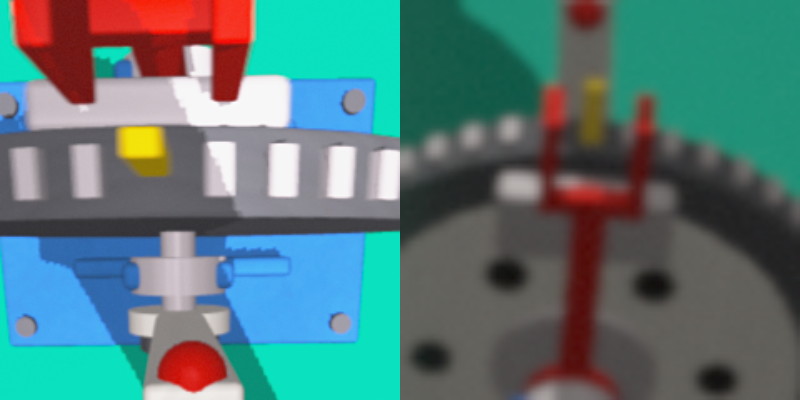

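The wrist view shows the fin at (286,89) just in front of the gate. In the scene view it is between the prongs, still moving at about -0.3 rad/s, so I'm catching it.

carry_out --rows "2 10.5 0 0; 2 9 -0.5 0; 1 5 -0.5 0"

```text
t: 12.28
eef_pos: [0.5137, 0.1264, 0.2652]
tool_rot: [0.002, 0.994, -0.105, -0.0]
contact_force: [1.9, -6.8, 5.0]
gripper_width: 0.17
grasp_force: 42.2
```

```bash
sed -i "s/; print(m,mask_c(red(c),30)\[:4\])//" ctl.py; python3 ctl.py "2 10.5 0 0; 2 9 -0.5 0; 1 5 -0.5 0" 2 20
```

```text
t 12.275 phi cmd 0.1542 model 0.1356 meas 0.1422 F [ 1.9 -6.8  5. ]
  wrist 1123 meas -0.1209 pred -0.1266  scene 38 meas -0.1560 pred -0.1214 phi mod 0.1424 meas 0.1456
  est th -0.1468 w -0.1691 d -0.0009 b 0.0023 sd [0.0056 0.0269 0.004  0.0044]
0.5 1.5 -1 0; 0 0 0 0; 0 0 0 0; 0 0.5 0 0; 0 0 0 0; -0.5 -2 0 0; -0.5 -3 0.5 0; -0.5 -3 0.5 0; -0.5 -3 0.5 0; -1 -3.5 0 0
phi [ 0.154  0.155  0.155  0.158  0.158  0.152  0.14   0.121  0.098  0.075
  0.057  0.042  0.029  0.015  0.003 -0.007 -0.014 -0.016 -0.015 -0.016]
th [-0.163 -0.172 -0.173 -0.169 -0.162 -0.151 -0.136 -0.119 -0.1   -0.081
 -0.062 -0.043 -0.026 -0.011  0.002  0.012  0.02   0.025  0.028  0.028] 
w [-0.1  -0.04  0.01  0.05  0.07  0.1   0.13  0.15  0.15  0.16  0.15  0.14
  0.13  0.11  0.1   0.08  0.05  0.03  0.01  0.  ] cost 0.06619721901419526
```

carry_out --rows "0.5 2 -1 0; 0 0 0 0; 0 0 0 0"

```text
t: 12.75
eef_pos: [0.5142, 0.1291, 0.2645]
tool_rot: [0.001, 0.994, -0.105, 0.0]
contact_force: [1.2, -3.8, 6.3]
gripper_width: 0.168
grasp_force: 42.5
```

```bash
python3 ctl.py "0.5 2 -1 0; 0 0 0 0; 0 0 0 0" 2 20
```

```text
t 12.750 phi cmd 0.1693 model 0.1578 meas 0.1619 F [ 1.2 -3.8  6.3]
  wrist 1335 meas -0.1965 pred -0.1725  scene 51 meas -0.2283 pred -0.1993 phi mod 0.1619 meas 0.1616
  est th -0.2143 w -0.0249 d -0.0054 b 0.0112 sd [0.0053 0.0209 0.0041 0.0045]
1 3.5 -1 0; 0.5 2 -0.5 0; 0 0 0 0; -1 -4 1 0; -0.5 -3 0.5 0; -1 -3 0.5 0; -0.5 -4 0.5 0; -1 -3.5 0.5 0; -0.5 -3.5 0 0; -0.5 -2.5 0 0
phi [0.184 0.197 0.198 0.186 0.167 0.143 0.118 0.092 0.069 0.05  0.033 0.021
 0.012 0.007 0.004 0.002 0.002 0.001 0.001 0.001]
th [-0.214 -0.208 -0.195 -0.179 -0.16  -0.137 -0.114 -0.09  -0.067 -0.046
 -0.027 -0.011  0.002  0.013  0.02   0.025  0.028  0.029  0.029  0.029] 
w [ 0.02  0.08  0.11  0.14  0.17  0.18  0.19  0.19  0.18  0.16  0.14  0.12
  0.1   0.07  0.05  0.03  0.01  0.   -0.    0.  ] cost 0.0721598387627641
```

carry_out --rows "1 4.5 -1 0; 0.5 2 -0.5 0; 0 0 0 0"

```text
t: 13.22
eef_pos: [0.5156, 0.1355, 0.263]
tool_rot: [0.001, 0.994, -0.105, -0.0]
contact_force: [0.5, -4.7, 6.2]
gripper_width: 0.174
grasp_force: 42.8
```

```bash
sed -i 's/2e-5\*T,2e-5\*T/2e-5*T,1e-4*T/' ctl.py; python3 ctl.py "1 4.5 -1 0; 0.5 2 -0.5 0; 0 0 0 0" 2 20
```

```text
t 13.225 phi cmd 0.2164 model 0.2043 meas 0.2083 F [ 0.5 -4.7  6.2]
  wrist 1449 meas -0.2066 pred -0.1859  scene 50 meas -0.2347 pred -0.2112 phi mod 0.2083 meas 0.2084
  est th -0.2238 w 0.0391 d -0.0109 b 0.0193 sd [0.0064 0.0284 0.0041 0.006 ]
0.5 2 -0.5 0; 0 -0.5 0 0; -1 -4 1 0; -0.5 -3 0.5 0; -1 -3.5 0.5 0; -0.5 -3.5 0.5 0; -1 -4 0.5 0; -0.5 -3 0.5 0; -1 -3 0 0; 0 -2.5 0 0
phi [0.221 0.219 0.206 0.184 0.159 0.133 0.107 0.084 0.064 0.049 0.037 0.029
 0.024 0.021 0.02  0.02  0.02  0.019 0.019 0.019]
th [-0.215 -0.201 -0.183 -0.162 -0.138 -0.113 -0.089 -0.065 -0.044 -0.025
 -0.009  0.004  0.014  0.021  0.026  0.028  0.029  0.029  0.029  0.029] 
w [ 0.1   0.13  0.16  0.18  0.19  0.2   0.19  0.18  0.16  0.14  0.12  0.09
  0.07  0.05  0.03  0.01  0.   -0.   -0.    0.  ] cost 0.06151462737460124
```

carry_out --rows "0.5 2.5 -0.5 0; 0 0 0 0; 0 -2 0.5 0"

```text
t: 13.7
eef_pos: [0.516, 0.1376, 0.2623]
tool_rot: [-0.0, 0.995, -0.104, -0.0]
contact_force: [3.2, 1.7, -2.2]
gripper_width: 0.17
grasp_force: 42.2
```

```bash
sed -i 's/^G,K,I,F,C=.*/G,K,I,F,C=.50,.30,.0515,.007,.004/' ctl.py; python3 - <<'E'
import json
s=json.load(open('st.json'));s['x'][2]+=.005;json.dump(s,open('st.json','w'))
E
python3 ctl.py "0.5 2.5 -0.5 0; 0 0 0 0; 0 -2 0.5 0" 2 20
```

```text
t 13.700 phi cmd 0.2204 model 0.2220 meas 0.2241 F [ 3.2  1.7 -2.2]
  wrist 1398 meas -0.1551 pred -0.1710  scene 47 meas -0.1663 pred -0.1660 phi mod 0.2241 meas 0.2233
  est th -0.1554 w 0.2284 d -0.0036 b 0.0205 sd [0.0067 0.0288 0.0042 0.0063]
-2.5 -9.5 1.5 0; -1.5 -8 1 0; -1.5 -6.5 0.5 0; -1 -5.5 0.5 0; -1 -4 0 0; -0.5 -3 -0.5 0; -0.5 -2 0 0; -0.5 -1 0 0; 0 -0.5 0 0; 0 -0.5 0 0
phi [ 0.16   0.103  0.056  0.018 -0.01  -0.03  -0.043 -0.051 -0.055 -0.057
 -0.057 -0.055 -0.052 -0.048 -0.043 -0.037 -0.031 -0.024 -0.016 -0.008]
th [-0.124 -0.09  -0.057 -0.027  0.     0.022  0.039  0.05   0.057  0.059
  0.057  0.054  0.051  0.047  0.043  0.039  0.035  0.032  0.029  0.029] 
w [ 0.26  0.27  0.26  0.23  0.2   0.16  0.12  0.08  0.04 -0.   -0.02 -0.02
 -0.03 -0.03 -0.03 -0.03 -0.03 -0.02 -0.01  0.  ] cost 0.03883785517034506
```

carry_out --rows "-2.5 -10 1.5 0; -1.5 -8 1 0; -1.5 -6.5 0.5 0"

```text
t: 14.18
eef_pos: [0.5114, 0.1151, 0.2664]
tool_rot: [-0.002, 0.995, -0.104, 0.001]
contact_force: [7.1, 5.4, -1.5]
gripper_width: 0.173
grasp_force: 41.5
```

```bash
python3 ctl.py "-2.5 -10 1.5 0; -1.5 -8 1 0; -1.5 -6.5 0.5 0" 2 20
```

```text
t 14.175 phi cmd 0.0458 model 0.0640 meas 0.0626 F [ 7.1  5.4 -1.5]
  wrist 808 meas -0.0290 pred -0.0301  scene 42 meas -0.0026 pred -0.0349 phi mod 0.0581 meas 0.0562
  est th 0.0048 w 0.3523 d -0.0020 b 0.0031 sd [0.0067 0.0295 0.0042 0.0064]
-2 -10 0.5 0; -1.5 -6 -0.5 0; -1 -4 -0.5 0; -0.5 -2.5 0 0; -0.5 -3 -0.5 0; -0.5 -2 -0.5 0; -0.5 -2.5 0 0; -0.5 -2.5 -0.5 0; -0.5 -2.5 -0.5 0; -0.5 -3 -0.5 0
phi [-0.014 -0.057 -0.083 -0.104 -0.122 -0.138 -0.155 -0.171 -0.19  -0.21
 -0.233 -0.257 -0.288 -0.242 -0.183 -0.123 -0.065 -0.017  0.012  0.015]
th [0.049 0.09  0.128 0.163 0.195 0.224 0.251 0.275 0.296 0.313 0.327 0.335
 0.31  0.272 0.231 0.19  0.153 0.121 0.098 0.083] 
w [ 0.35  0.32  0.29  0.27  0.24  0.22  0.2   0.18  0.16  0.13  0.09  0.04
 -0.29 -0.32 -0.33 -0.32 -0.28 -0.22 -0.16 -0.09] cost 1.1128285781153218
```

```bash
python3 - <<'E'
s=open('ctl.py').read()
s=s.replace("    best=min((least_squares(res,g,max_nfev=60) for g in (","""    g1=[]; q=ph; y=(x[0],x[1]); pq=tg-(G*np.sin(tg)+x[2])/K
    for _ in range(NR):
        n=np.clip(pq-1.9*(y[0]-tg)-.9*y[1],q-.09,q+.09); g1.append(n-q); q=n; y=fwd(ph+np.cumsum(g1))[-1]
    best=min((least_squares(res,g,max_nfev=60) for g in (np.array(g1),""")
open('ctl.py','w').write(s)
E
python3 ctl.py "" 0 20
```

```text
t 14.275 phi cmd 0.0458 model 0.0562 meas 0.0562 F [3.9 1.5 2.4]
 phi mod 0.0562 meas 0.0562
  est th 0.0051 w 0.3524 d -0.0020 b 0.0031 sd [0.0068 0.0296 0.0042 0.0064]
-3.5 -15 0 0; -2 -9.5 -1 0; -1 -5.5 -0.5 0; -0.5 -2 -0.5 0; 0 0 0 0; 1 4 0.5 0; 0.5 2 0.5 0; 0.5 3 0.5 0; 0.5 2.5 0 0; 0.5 2.5 0.5 0
phi [-0.052 -0.119 -0.155 -0.17  -0.17  -0.16  -0.144 -0.126 -0.106 -0.088
 -0.071 -0.056 -0.044 -0.034 -0.027 -0.021 -0.017 -0.014 -0.013 -0.013]
th [0.048 0.085 0.112 0.129 0.135 0.134 0.129 0.119 0.108 0.096 0.083 0.071
 0.06  0.05  0.042 0.036 0.031 0.029 0.028 0.029] 
w [ 0.33  0.26  0.18  0.1   0.02 -0.03 -0.06 -0.08 -0.1  -0.1  -0.1  -0.09
 -0.08 -0.07 -0.06 -0.04 -0.03 -0.01  0.    0.  ] cost 0.10577545105785421
```

carry_out --rows "-3.5 -16 0 0; -2 -10 -1 0"

```text
t: 14.52
eef_pos: [0.5062, 0.0891, 0.2663]
tool_rot: [-0.002, 0.995, -0.104, 0.002]
contact_force: [0.2, 5.1, 12.3]
gripper_width: 0.168
grasp_force: 42.0
```

```bash
python3 ctl.py "-3.5 -16 0 0; -2 -10 -1 0" 2 20
```

```text
t 14.525 phi cmd -0.1380 model -0.1119 meas -0.1206 F [ 0.2  5.1 12.3]
  wrist 1012 meas 0.0837 pred 0.0934  scene 27 meas 0.1178 pred 0.0944 phi mod -0.1237 meas -0.1312
  est th 0.1228 w 0.2521 d -0.0023 b -0.0095 sd [0.0066 0.0297 0.0042 0.0062]
-1 -5 -1 0; -1 -3 -0.5 0; 0 -1.5 0 0; 0 1 0 0; 1 4 0.5 0; 0.5 2.5 0.5 0; 0.5 3.5 0.5 0; 1 3 0.5 0; 0.5 2.5 0.5 0; 0.5 2.5 0 0
phi [-0.163 -0.185 -0.193 -0.19  -0.177 -0.157 -0.136 -0.114 -0.095 -0.077
 -0.062 -0.049 -0.039 -0.031 -0.024 -0.019 -0.015 -0.012 -0.011 -0.011]
th [0.149 0.167 0.174 0.173 0.167 0.157 0.144 0.129 0.114 0.099 0.084 0.071
 0.059 0.049 0.041 0.035 0.031 0.028 0.028 0.028] 
w [ 0.18  0.1   0.02 -0.03 -0.06 -0.09 -0.11 -0.12 -0.12 -0.12 -0.11 -0.1
 -0.09 -0.07 -0.06 -0.04 -0.03 -0.01  0.   -0.  ] cost 0.04126002794102236
```

carry_out --rows "-1 -5 -1 0; -1 -3 -0.5 0"

```text
t: 14.88
eef_pos: [0.5046, 0.0814, 0.265]
tool_rot: [-0.003, 0.995, -0.104, 0.002]
contact_force: [4.1, 4.6, 5.1]
gripper_width: 0.171
grasp_force: 41.7
```

```bash
python3 - <<'E'
s=open('ctl.py').read()
s=s.replace("wr=n=='wrist'\n","wr=n=='wrist'; z*=1.08 if wr else 1; sg=.003 if wr else .016 if .05<abs(z-.035)<.2 else .006\n").replace("(.003 if wr else .007)**2","sg**2").replace("1e-4*T])","4e-5*T])")
open('ctl.py','w').write(s)
import json
s=json.load(open('st.json'));s['x'][3]=0;s['x'][0]-=.01;json.dump(s,open('st.json','w'))
E
python3 ctl.py "-1 -5 -1 0; -1 -3 -0.5 0" 2 20
```

```text
t 14.875 phi cmd -0.1958 model -0.1794 meas -0.1755 F [4.1 4.6 5.1]
  wrist 1284 meas 0.1798 pred 0.1585 phi mod -0.1796 meas -0.1775
  est th 0.1935 w 0.1337 d 0.0018 b 0.0009 sd [0.0097 0.0333 0.0041 0.0072]
0 -2 -0.5 0; -0.5 -1.5 0 0; -0.5 -1 -0.5 0; 1 3.5 1 0; 0.5 2 0.5 0; 0.5 3 0.5 0; 1 3.5 0.5 0; 0.5 3 0.5 0; 0.5 3.5 0 0; 0.5 2.5 0.5 0
phi [-0.196 -0.209 -0.215 -0.208 -0.193 -0.172 -0.149 -0.126 -0.104 -0.084
 -0.068 -0.054 -0.044 -0.037 -0.032 -0.028 -0.026 -0.025 -0.025 -0.025]
th [0.206 0.212 0.209 0.2   0.188 0.172 0.154 0.136 0.117 0.099 0.083 0.068
 0.056 0.046 0.038 0.033 0.03  0.028 0.028 0.028] 
w [ 0.08  0.01 -0.05 -0.08 -0.11 -0.13 -0.15 -0.15 -0.15 -0.14 -0.12 -0.11
 -0.09 -0.07 -0.05 -0.04 -0.02 -0.    0.    0.  ] cost 0.050230671402364056
```

carry_out --rows "-1 -5 -1 0; -0.5 -1.5 -0.5 0"

```text
t: 15.22
eef_pos: [0.5031, 0.0746, 0.2634]
tool_rot: [-0.002, 0.995, -0.104, 0.002]
contact_force: [4.1, 3.9, 7.5]
gripper_width: 0.175
grasp_force: 41.9
```

```bash
python3 ctl.py "-1 -5 -1 0; -0.5 -1.5 -0.5 0" 2 20
```

```text
t 15.225 phi cmd -0.2429 model -0.2280 meas -0.2251 F [4.1 3.9 7.5]
  wrist 1397 meas 0.1934 pred 0.2123 phi mod -0.2275 meas -0.2259
  est th 0.1820 w -0.1134 d -0.0012 b 0.0032 sd [0.0101 0.0294 0.0041 0.0079]
2.5 9.5 2 0; 1 6 1 0; 1 5 0.5 0; 1 4.5 0.5 0; 1 3.5 0 0; 0.5 2.5 0.5 0; 0.5 2 0 0; 0 1 0 0; 0.5 1 0 0; 0 0.5 0 0
phi [-0.181 -0.139 -0.102 -0.072 -0.048 -0.03  -0.016 -0.007 -0.001  0.002
  0.005  0.007  0.007  0.004 -0.    -0.005 -0.01  -0.013 -0.015 -0.014]
th [0.165 0.143 0.121 0.099 0.078 0.061 0.046 0.035 0.027 0.023 0.022 0.024
 0.027 0.029 0.031 0.032 0.032 0.03  0.029 0.028] 
w [-0.16 -0.18 -0.18 -0.17 -0.15 -0.13 -0.1  -0.08 -0.05 -0.02  0.01  0.02
  0.02  0.02  0.01  0.   -0.01 -0.02 -0.01 -0.  ] cost 0.025423120433032666
```

carry_out --rows "2 8.5 2 0; 1 5.5 1 0"

```text
t: 15.58
eef_pos: [0.5051, 0.0846, 0.2655]
tool_rot: [0.001, 0.994, -0.105, 0.001]
contact_force: [2.1, -7.7, 5.9]
gripper_width: 0.171
grasp_force: 41.8
```

```bash
sed -i "s/\['wrist','scene','side','scene','wrist'\]/['wrist','wrist','scene','side']/" ctl.py; python3 ctl.py "2 8.5 2 0; 1 5.5 1 0" 2 20
```

```text
t 15.575 phi cmd -0.1420 model -0.1573 meas -0.1530 F [ 2.1 -7.7  5.9]
  wrist 1161 meas 0.1389 pred 0.1434  wrist 1125 meas 0.1234 pred 0.1278 phi mod -0.1512 meas -0.1492
  est th 0.1082 w -0.2614 d -0.0027 b 0.0041 sd [0.0095 0.0272 0.0042 0.0086]
2.5 10.5 1 0; 2 9 0.5 0; 1.5 7 -0.5 0; 1 4.5 0 0; 0.5 2.5 -0.5 0; 0 1.5 0 0; 0 0 0 0; -0.5 -3.5 0.5 0; -0.5 -1.5 0 0; -0.5 -2.5 0 0
phi [-0.075 -0.012  0.035  0.067  0.086  0.094  0.096  0.089  0.077  0.063
  0.047  0.031  0.016  0.003 -0.008 -0.016 -0.022 -0.025 -0.021 -0.012]
th [ 0.074  0.041  0.011 -0.012 -0.029 -0.037 -0.038 -0.034 -0.028 -0.019
 -0.009  0.001  0.011  0.019  0.026  0.03   0.032  0.031  0.029  0.028] 
w [-0.28 -0.26 -0.22 -0.16 -0.1  -0.04  0.02  0.04  0.06  0.07  0.08  0.08
  0.07  0.06  0.05  0.03  0.   -0.02 -0.01  0.  ] cost 0.04417812152138795
```

```bash
sed -i 's/^G,K,I,F,C=.*/G,K,I,F,C=.48,.30,.0494,.007,.004/' ctl.py; python3 - <<'E'
import json
s=json.load(open('st.json'));s['x'][2]=-.006;s['x'][1]=-.28;json.dump(s,open('st.json','w'))
E
python3 ctl.py "" 0 20
```

```text
t 15.675 phi cmd -0.1420 model -0.1492 meas -0.1492 F [ 2.8 -4.3  7.3]
 phi mod -0.1492 meas -0.1492
  est th 0.1080 w -0.2805 d -0.0060 b 0.0041 sd [0.0096 0.0273 0.0042 0.0086]
3 12 1 0; 2 10 0.5 0; 1.5 7 -0.5 0; 1 4.5 -0.5 0; 0.5 2.5 0 0; 0 1.5 0 0; 0.5 0 -0.5 0; -0.5 -0.5 0.5 0; -0.5 -3 0 0; -0.5 -1.5 0.5 0
phi [-0.064  0.005  0.054  0.085  0.104  0.113  0.115  0.113  0.106  0.096
  0.083  0.068  0.052  0.035  0.019  0.005 -0.004 -0.008 -0.01  -0.   ]
th [ 0.071  0.034  0.001 -0.026 -0.045 -0.056 -0.059 -0.057 -0.052 -0.044
 -0.034 -0.022 -0.01   0.002  0.012  0.021  0.027  0.03   0.03   0.029] 
w [-0.3  -0.29 -0.24 -0.19 -0.13 -0.06  0.    0.03  0.05  0.07  0.09  0.1
  0.1   0.09  0.08  0.06  0.04  0.01 -0.01  0.  ] cost 0.05808704735671582
```

carry_out --rows "3.5 15 1 0; 2.5 11 0 0"

```text
t: 15.92
eef_pos: [0.5103, 0.1105, 0.2658]
tool_rot: [0.002, 0.994, -0.105, -0.0]
contact_force: [1.7, -6.5, 3.1]
gripper_width: 0.177
grasp_force: 43.2
```

```bash
sed -i 's/np.diff(np.r_\[u\])\*4,u\*2/np.diff(np.r_[u])*2,u*1/' ctl.py; python3 ctl.py "3.5 15 1 0; 2.5 11 0 0" 3 20
```

```text
t 15.925 phi cmd 0.0424 model 0.0164 meas 0.0295 F [ 1.7 -6.5  3.1]
  wrist 775 meas 0.0561 pred 0.0351  wrist 699 meas 0.0376 pred 0.0444  scene 46 meas 0.0293 pred 0.0268 phi mod 0.0315 meas 0.0410
  est th 0.0193 w -0.1780 d -0.0032 b 0.0012 sd [0.0057 0.0285 0.0042 0.0057]
0.5 3 0 0; 0 1 0 0; 0.5 0.5 0 0; 0 0.5 0 0; -0.5 -2 0 0; -0.5 -3 0 0; -0.5 -1.5 0.5 0; -0.5 -1.5 0 0; 0 -1.5 0 0; -0.5 -1 0 0
phi [ 0.054  0.062  0.066  0.067  0.061  0.051  0.041  0.03   0.021  0.014
  0.008  0.004  0.001 -0.002 -0.003 -0.005 -0.006 -0.007 -0.007 -0.007]
th [ 0.001 -0.011 -0.016 -0.015 -0.011 -0.006  0.     0.007  0.014  0.02
  0.025  0.028  0.031  0.031  0.031  0.03   0.029  0.029  0.028  0.028] 
w [-0.12 -0.07 -0.02  0.02  0.04  0.05  0.05  0.05  0.05  0.04  0.04  0.02
  0.01  0.   -0.01 -0.01 -0.01 -0.01 -0.   -0.  ] cost 0.0026180219858736235
```

carry_out --rows "1 4.5 -0.5 0; 0 1 0 0"

```text
t: 16.32
eef_pos: [0.5114, 0.1159, 0.2652]
tool_rot: [0.001, 0.994, -0.105, -0.0]
contact_force: [2.7, -5.8, 3.8]
gripper_width: 0.17
grasp_force: 43.4
```

```bash
python3 ctl.py "1 4.5 -0.5 0; 0 1 0 0" 3 20
```

```text
t 16.325 phi cmd 0.0812 model 0.0700 meas 0.0685 F [ 2.7 -5.8  3.8]
  wrist 784 meas -0.0132 pred -0.0104  wrist 791 meas -0.0159 pred -0.0163  scene 40 meas -0.0118 pred -0.0190 phi mod 0.0698 meas 0.0686
  est th -0.0151 w -0.0020 d -0.0034 b -0.0025 sd [0.0054 0.0224 0.0039 0.0049]
0 -1 0.5 0; -1 -3 0 0; 0 -1.5 0 0; -0.5 -1.5 0.5 0; -0.5 -1.5 0 0; 0 -1 0 0; -0.5 -1 0 0; 0 -1 0 0; 0 -0.5 0 0; 0 -0.5 0 0
phi [ 0.067  0.061  0.051  0.041  0.031  0.022  0.015  0.009  0.005  0.002
 -0.    -0.002 -0.004 -0.005 -0.005 -0.005 -0.006 -0.006 -0.006 -0.006]
th [-0.014 -0.01  -0.005  0.001  0.008  0.014  0.02   0.025  0.029  0.031
  0.032  0.032  0.031  0.03   0.029  0.029  0.029  0.029  0.029  0.029] 
w [ 0.02  0.04  0.05  0.05  0.05  0.05  0.04  0.03  0.03  0.01  0.   -0.
 -0.01 -0.01 -0.   -0.   -0.   -0.   -0.    0.  ] cost 0.0014380598443429593
```

carry_out --rows "0 -1 0.5 0; -1 -3 0 0; 0 -1.5 0 0"

```text
t: 16.85
eef_pos: [0.5108, 0.1129, 0.2654]
tool_rot: [-0.001, 0.995, -0.104, 0.0]
contact_force: [5.9, 2.0, -1.9]
gripper_width: 0.165
grasp_force: 42.8
```

```bash
python3 ctl.py "0 -1 0.5 0; -1 -3 0 0; 0 -1.5 0 0" 3 20
```

```text
t 16.850 phi cmd 0.0424 model 0.0532 meas 0.0470 F [ 5.9  2.  -1.9]
  wrist 741 meas -0.0090 pred -0.0052  wrist 743 meas -0.0060 pred -0.0064  scene 38 meas 0.0026 pred -0.0007 phi mod 0.0470 meas 0.0461
  est th 0.0043 w 0.0606 d -0.0040 b -0.0044 sd [0.0055 0.0265 0.004  0.0048]
-1 -3 0.5 0; -0.5 -2 0 0; 0 -1.5 0 0; 0 -0.5 0 0; -0.5 -0.5 0 0; 0 -0.5 0 0; 0 0 0 0; 0 -0.5 0 0; 0 0 0 0; 0 0 0 0
phi [ 0.028  0.014  0.005  0.001 -0.002 -0.004 -0.006 -0.007 -0.009 -0.009
 -0.01  -0.009 -0.009 -0.008 -0.007 -0.006 -0.005 -0.004 -0.004 -0.004]
th [0.012 0.019 0.025 0.03  0.032 0.033 0.032 0.031 0.029 0.028 0.027 0.026
 0.026 0.026 0.026 0.027 0.028 0.028 0.029 0.029] 
w [ 0.06  0.05  0.04  0.03  0.01  0.   -0.01 -0.01 -0.01 -0.01 -0.01 -0.
 -0.    0.    0.    0.01  0.01  0.    0.   -0.  ] cost 0.0005403094852737132
```

carry_out --rows "-1 -3 0.5 0; -0.5 -2 0 0; 0 -1.5 0 0"

```text
t: 17.38
eef_pos: [0.5097, 0.1074, 0.2656]
tool_rot: [-0.001, 0.995, -0.104, 0.001]
contact_force: [7.9, 5.0, -6.7]
gripper_width: 0.171
grasp_force: 42.3
```

```bash
python3 ctl.py "-1 -3 0.5 0; -0.5 -2 0 0; 0 -1.5 0 0" 3 20
```

```text
t 17.375 phi cmd -0.0037 model 0.0077 meas 0.0081 F [ 7.9  5.  -6.7]
  wrist 699 meas 0.0223 pred 0.0240  wrist 709 meas 0.0252 pred 0.0248  scene 42 meas 0.0300 pred 0.0319 phi mod 0.0070 meas 0.0072
  est th 0.0327 w 0.0383 d -0.0043 b -0.0036 sd [0.0055 0.0266 0.004  0.0048]
0 -0.5 0 0; -0.5 -1 0 0; 0 -0.5 0 0; 0 -0.5 0 0; 0 -0.5 0 0; -0.5 0 0 0; 0 -0.5 0 0; 0 0 0 0; 0.5 0.5 0 0; 0 0.5 0 0
phi [ 0.001 -0.004 -0.008 -0.011 -0.014 -0.017 -0.018 -0.018 -0.017 -0.015
 -0.013 -0.01  -0.009 -0.007 -0.006 -0.005 -0.004 -0.003 -0.003 -0.003]
th [0.037 0.039 0.04  0.039 0.036 0.033 0.03  0.027 0.025 0.024 0.023 0.024
 0.024 0.025 0.026 0.027 0.027 0.028 0.029 0.029] 
w [ 0.03  0.01 -0.   -0.02 -0.03 -0.03 -0.02 -0.02 -0.01 -0.01 -0.    0.
  0.01  0.01  0.01  0.01  0.01  0.01  0.    0.  ] cost 0.00019838401498184036
```

carry_out --rows "0 -1 0 0; -0.5 -1 0 0; 0 0 0 0"

```text
t: 17.9
eef_pos: [0.5094, 0.1058, 0.2656]
tool_rot: [-0.002, 0.995, -0.104, 0.001]
contact_force: [8.8, 3.9, -5.9]
gripper_width: 0.171
grasp_force: 42.2
```

```bash
python3 ctl.py "0 -1 0 0; -0.5 -1 0 0; 0 0 0 0" 3 20
```

```text
t 17.900 phi cmd -0.0178 model -0.0085 meas -0.0034 F [ 8.8  3.9 -5.9]
  wrist 763 meas 0.0473 pred 0.0372  wrist 767 meas 0.0494 pred 0.0483  scene 40 meas 0.0529 pred 0.0534 phi mod -0.0061 meas -0.0034
  est th 0.0542 w 0.0217 d -0.0025 b -0.0030 sd [0.0052 0.0216 0.0041 0.0049]
0 -1 0 0; -0.5 -1.5 0 0; 0 -1 -0.5 0; -0.5 -0.5 0 0; 0 -0.5 0 0; 0 0.5 0 0; 0.5 0.5 0 0; 0 1 0.5 0; 0.5 1.5 0 0; 0 1 0 0
phi [-0.015 -0.025 -0.031 -0.037 -0.039 -0.038 -0.036 -0.033 -0.03  -0.027
 -0.023 -0.02  -0.017 -0.014 -0.012 -0.011 -0.01  -0.009 -0.009 -0.009]
th [0.056 0.057 0.056 0.052 0.047 0.043 0.039 0.035 0.031 0.028 0.026 0.024
 0.024 0.024 0.025 0.026 0.027 0.028 0.029 0.029] 
w [ 0.01 -0.   -0.02 -0.04 -0.04 -0.03 -0.03 -0.03 -0.03 -0.02 -0.02 -0.01
 -0.    0.01  0.01  0.01  0.01  0.01  0.    0.  ] cost 0.000926395191279786
```

carry_out --rows "-0.5 -2.5 0 0; -0.5 -2 0 0; 0 0 -0.5 0"

```text
t: 18.42
eef_pos: [0.5084, 0.1011, 0.2658]
tool_rot: [-0.002, 0.995, -0.104, 0.001]
contact_force: [5.9, 3.0, 1.7]
gripper_width: 0.175
grasp_force: 42.6
```

```bash
python3 ctl.py "-0.5 -2.5 0 0; -0.5 -2 0 0; 0 0 -0.5 0" 3 20
```

```text
t 18.425 phi cmd -0.0497 model -0.0399 meas -0.0370 F [5.9 3.  1.7]
  wrist 833 meas 0.0586 pred 0.0525  wrist 833 meas 0.0586 pred 0.0581  scene 40 meas 0.0601 pred 0.0608 phi mod -0.0383 meas -0.0371
  est th 0.0600 w -0.0077 d -0.0012 b -0.0023 sd [0.005  0.0128 0.0041 0.0049]
0 -0.5 0 0; 0 -0.5 0 0; 0 0 0 0; 0 1 0 0; 0.5 1 0 0; 0 1.5 0.5 0; 0.5 1 0 0; 0 0.5 0 0; 0 0.5 0 0; 0 0.5 0 0
phi [-0.042 -0.046 -0.046 -0.044 -0.041 -0.037 -0.034 -0.03  -0.026 -0.023
 -0.021 -0.018 -0.017 -0.016 -0.015 -0.014 -0.014 -0.013 -0.013 -0.013]
th [0.058 0.053 0.048 0.044 0.039 0.035 0.032 0.028 0.026 0.025 0.024 0.024
 0.025 0.026 0.027 0.027 0.028 0.028 0.029 0.029] 
w [-0.03 -0.04 -0.04 -0.04 -0.03 -0.03 -0.03 -0.02 -0.02 -0.01 -0.    0.01
  0.01  0.01  0.01  0.    0.    0.    0.    0.  ] cost 0.000530794909812646
```

carry_out --rows "0 0 0 0; 0 0 0 0; 0 0 0 0"

```text
t: 18.95
eef_pos: [0.5084, 0.1011, 0.2659]
tool_rot: [-0.001, 0.995, -0.104, 0.001]
contact_force: [7.2, 3.4, -1.8]
gripper_width: 0.172
grasp_force: 42.4
```

```bash
python3 ctl.py "0 0 0 0; 0 0 0 0; 0 0 0 0" 4 20;  python3 -c "
import cv2,glob
import numpy as np
f=lambda n:sorted(glob.glob('pics/%s_*'%n))[-1]
cv2.imwrite('pics/v4.png',np.hstack([cv2.resize(cv2.imread(f('scene'))[200:280,335:415],(400,400)),cv2.resize(cv2.imread(f('side'))[185:265,230:310],(400,400))]))"
```

```text
t 18.950 phi cmd -0.0497 model -0.0400 meas -0.0370 F [ 7.2  3.4 -1.8]
  wrist 832 meas 0.0587 pred 0.0536  wrist 832 meas 0.0587 pred 0.0580  scene 39 meas 0.0595 pred 0.0593  side 31 meas 0.0627 pred 0.0593 phi mod -0.0386 meas -0.0371
  est th 0.0605 w -0.0024 d 0.0008 b -0.0022 sd [0.0041 0.0118 0.0043 0.0046]
0 -0.5 0 0; 0 -0.5 0 0; -0.5 -0.5 0 0; 0 0 0 0; 0.5 1 0 0; 0 1 0 0; 0.5 1.5 0.5 0; 0 1 0 0; 0.5 0.5 0 0; 0 0.5 0 0
phi [-0.043 -0.049 -0.051 -0.051 -0.048 -0.045 -0.041 -0.037 -0.034 -0.03
 -0.027 -0.024 -0.022 -0.02  -0.019 -0.021 -0.024 -0.028 -0.026 -0.02 ]
th [0.059 0.055 0.05  0.045 0.041 0.037 0.034 0.031 0.029 0.028 0.028 0.03
 0.032 0.034 0.036 0.036 0.035 0.032 0.029 0.029] 
w [-0.02 -0.04 -0.04 -0.04 -0.03 -0.03 -0.03 -0.02 -0.01 -0.    0.01  0.01
  0.02  0.02  0.01 -0.   -0.01 -0.03 -0.02  0.  ] cost 0.0008203912073765467
```

View pics/v4.png

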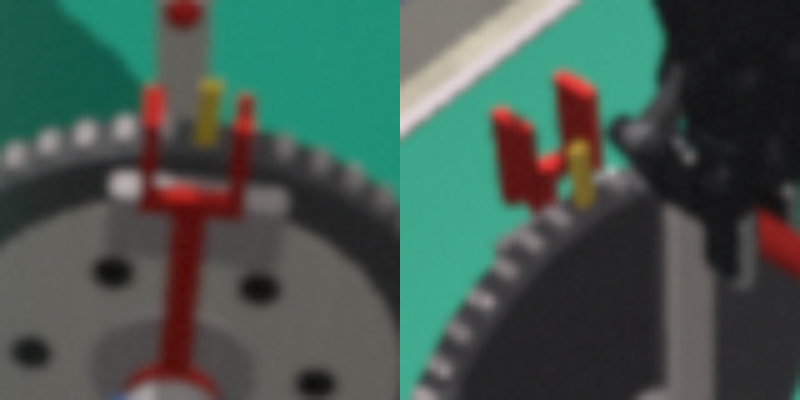

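The fin stands at rest between the prongs: in the scene view it is at x≈209 between prong edges 163 and 237. It is held by friction, so I'll keep still and watch for creep.

carry_out --rows "0 0 0 0; 0 0 0 0; 0 0 0 0; 0 0 0 0; 0 0 0 0; 0 0 0 0; 0 0 0 0; 0 0 0 0"

```text
t: 20.15
eef_pos: [0.5084, 0.1011, 0.2658]
tool_rot: [-0.001, 0.995, -0.104, 0.001]
contact_force: [6.7, 3.5, -1.6]
gripper_width: 0.17
grasp_force: 42.4
```

```bash
python3 ctl.py "0 0 0 0; 0 0 0 0; 0 0 0 0; 0 0 0 0; 0 0 0 0; 0 0 0 0; 0 0 0 0; 0 0 0 0" 3 20|head -3
```

```text
t 20.150 phi cmd -0.0497 model -0.0400 meas -0.0371 F [ 6.7  3.5 -1.6]
  wrist 832 meas 0.0587 pred 0.0554  wrist 831 meas 0.0587 pred 0.0586  scene 40 meas 0.0607 pred 0.0603 phi mod -0.0384 meas -0.0371
  est th 0.0606 w -0.0004 d 0.0015 b -0.0019 sd [0.0052 0.0129 0.0051 0.0052]
```

No creep at all. I'll hold the rest of the 6 seconds.

carry_out --rows "0 0 0 0; 0 0 0 0; 0 0 0 0; 0 0 0 0; 0 0 0 0; 0 0 0 0; 0 0 0 0; 0 0 0 0; 0 0 0 0; 0 0 0 0"

```text
t: 21.55
eef_pos: [0.5084, 0.1011, 0.2659]
tool_rot: [-0.001, 0.995, -0.104, 0.001]
contact_force: [5.9, 3.5, -1.5]
gripper_width: 0.17
grasp_force: 42.4
```

carry_out --rows "0 0 0 0; 0 0 0 0; 0 0 0 0; 0 0 0 0; 0 0 0 0; 0 0 0 0; 0 0 0 0; 0 0 0 0; 0 0 0 0; 0 0 0 0"

```text
t: 22.8
eef_pos: [0.5084, 0.1011, 0.2659]
tool_rot: [-0.001, 0.995, -0.104, 0.001]
contact_force: [7.3, 3.3, -1.4]
gripper_width: 0.168
grasp_force: 42.4
```

carry_out --rows "0 0 0 0; 0 0 0 0; 0 0 0 0; 0 0 0 0; 0 0 0 0; 0 0 0 0; 0 0 0 0; 0 0 0 0; 0 0 0 0; 0 0 0 0"

```text
t: 24.05
eef_pos: [0.5084, 0.1011, 0.2658]
tool_rot: [-0.001, 0.995, -0.104, 0.001]
contact_force: [6.2, 3.1, -1.4]
gripper_width: 0.169
grasp_force: 42.4
```

carry_out --rows "0 0 0 0; 0 0 0 0; 0 0 0 0; 0 0 0 0; 0 0 0 0; 0 0 0 0; 0 0 0 0; 0 0 0 0; 0 0 0 0; 0 0 0 0"

```text
t: 25.3
eef_pos: [0.5084, 0.1011, 0.2659]
tool_rot: [-0.001, 0.995, -0.104, 0.001]
contact_force: [6.7, 2.7, -1.9]
gripper_width: 0.167
grasp_force: 42.4
```

```bash
python3 - <<'E'
from h import *
from ctl import P,phmeas
z=[]
for n in('wrist','scene','side'):
    c=read_camera(n); z.append(ang_of(c,max(mask_c(yellow(c),8))[2],P)[0]); print(n,z[-1])
o=get_obs();print(o['t'],phmeas(),o['grasp_force'])
if abs(z[0]*1.08-.0587)<.005 and o['t']>25: print(hand_in())
E
```

```text
wrist 0.05430979103403446
scene 0.059277856682516894
side 0.06101799896530367
25.45 -0.03700241696063106 42.434760332107544
the job is handed in; nothing more can be done
None
```

The job is handed in at 25.5 s: the fin stands at rest in the gate, about 4 mm off its middle by my measurement, held there about 7 s with the bar still gripped; before that it swung through the gate both ways, at up to roughly 0.35 rad/s.

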